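Put the pressing tools back on their own stands

ROBOT

A 6-joint arm with a two-finger parallel gripper is mounted at the origin on a cart in front of the work surface, level with it; the furniture and walls round the work are solid. World frame = base frame: x ahead of the robot, y to its left, z up, the work surface at z = 0. Lengths are in m, angles in rad, forces in N, time in s.
With the tool pointing down it reaches from about 0.4 to 0.925 m from the base axis. Payload 3.4 kg.
Tool frame: the origin (TCP) lies at the centre of the arm's flange, where the gripper is bolted on; the fingertips stand 173 mm ahead of it and the grasp point (between the pads) lies 155 mm ahead of it; x points along the fingers, y is the direction in which the jaws open and shut, and the axes are right-handed (so a half turn about x gives the same grasp; the last joint's range is limited). The gripper opens to 85 mm and grips with 20 to 120 N. Pads are 22 mm wide; open, the fingers measure 114 mm over their backs; the gripper's body (76 mm by 85 mm) begins 54 mm behind the grasp point. The pads swing forward as they close: fully open they stand 13 mm farther back than shut.
Start: joints at [-1.373, 0.307, 1.506, -0, 1.328, -0.073], TCP at [0.154, -0.554, 0.405] pointing down, gripper open.
Joint ranges: [-3.12, 3.12], [-1.05, 2.28], [0.14, 2.33], [-1.42, 4.57], [0.1, 2.73], [-2.68, 2.68]. Speed limits (rad/s): [2.57, 2.57, 3.14, 3.14, 3.14, 3.14].

INTERFACE

Orientations are given as a unit quaternion [w, x, y, z].
In Python, from rig import env gives the robot as it stands.
- The arm moves only by the tool move_arm, never from a script. Its arguments are lists of equal length, an entry for each row: "delta_pos": the shift along the tool's x, y, z scaled (see below), a list of three; "roll": the turn about the tool's x scaled (see below); "gripper": the opening, from -1 (shut) to 1 (fully open), so that 0 is half open. In form: {"delta_pos": [[dx, dy, dz], ...], "roll": [roll, ...], "gripper": [gripper, ...]}. A call has 1 to 10 rows; each row is the pose to reach, as a shift and turn from the pose commanded when the call began, along the tool's axes at that moment; what a row does not reach only later rows make up. The controller multiplies each number of a shift by 0.12 m and each number of a turn by 45 degrees. A row lasts 1/8 s, in which the tool goes at most 62.5 mm and 10.7 degrees, less where a joint would pass 70% of its speed; a pose out of reach is approached as far as the arm can. A call with a number of a shift or a turn outside -1 to 1 is refused whole. A call with a gripper value outside its range is refused whole. The fingers move at their own pace and stop on an object; "newtons" is the grip in N (left out, the last holds). Time passes only in rows, so rows that repeat a pose let the fingers close. It gives the time, the measured TCP pose, the force and the opening at its end, in the units of the state.
- env.sense(): the state, without advancing time (a new reading comes with each control period).
- env.capture(name): name is "scene" or "side" or "wrist"; returns a dict with "frame" (384x512x3 uint8, blue, green, red), "mtx" (3x3 intrinsics, pixels), "dist" ([k1, k2, p1, p2, k3] as OpenCV has them; the pictures are not rectified), "R" (3x3) and "t" (3): a world point X has camera coordinates R X + t; the wrist camera has in their place "mount" (4x4, takes a point from camera to tool coordinates, whose origin is the TCP and whose axes are the tool frame's). Camera axes: x right, y down, z forward; pixel columns grow to the right and rows downward; lengths in m; the calibration is good to about 2 mm. A picture is of the moment at which its call begins: read the wrist's pose just before it. There is no depth.
- env.job_done(): hands the job in, once; it reports no verdict.
The state is a dict: "t": time; "q": joint angles; "joint_velocities": joint speeds; "tau": joint torques, N m; "tcp_pos": TCP position; "tcp_rot": TCP orientation; "force": force on the tool from outside, world axes, zero at the start; "wrist_torque": the same for the moment, N m; "grip_width": finger opening in m.
Only numpy, scipy, OpenCV 4.12 (cv2) and the standard library are available. Lean on these libraries where they do the work, as an engineer would, in place of code of your own. Each camera call takes 0.05 s, during which the arm holds its last target.

TASK

The four pressing tools have been put back on the wrong stands. Move them so that each stands upright in the middle of its own stand: the hand press on the round stand, the date stamp on the oblong stand, the white pattern plate on the square stand and the steel tamper on the triangular stand. Every stand is taken, so use the empty hexagonal cork mat as a parking spot on the way, and never tip a tool over.

Things in the scene. Friction and masses are not known exactly. Their poses are not given: they have to be found in the camera images.
- press_mid (a point): Hand press, upright, 169 mm tall, 0.19 kg, one rigid piece (plunger stuck fast). Point: its centre, on its axis, 84.5 mm above its underside; z up. White round barrel 68 mm across up to 64 mm above the underside, neck 24 mm across up to 136 mm, then a green round knob 58 mm across up to 169 mm. Grip the knob, or the neck below it. Belongs on the round stand.
- stamp_mid (a point): Black date stamp with a white label on top, standing on its foot, 36 mm (its x) by 62 mm (its y), 97 mm tall, 0.09 kg. Point: its centre, 48.5 mm above its underside; z up. Its head, 34 mm (x) by 58 mm (y), 67 to 97 mm above the underside, is fixed: grip it across x. May stand turned any way. Belongs on the oblong stand.
- plate_mid (a point): Round white pattern plate, a flat disc 56 mm across and 11 mm thick lying flat, 0.03 kg. This point is its centre, 5.5 mm above its underside; z up. Grip it across the rim. Belongs on the square stand.
- tamper_mid (a point): Plain steel tamper, upright, 72 mm tall, 0.3 kg. Point: its centre, on its axis, 36 mm above its underside; z up. Round foot 62 mm across, 16 mm thick, tapering to a neck 20 mm across; grip its round handle, 32 to 34 mm across, 42 to 66 mm above the underside. Belongs on the triangular stand.
- stand_round: Round stand of brown wood, 112 mm across, 14 mm high with a flat top, fixed. Origin at the centre of its underside, on the table top (z = 0); z up. Place of the hand press.
- stand_oblong: Oblong stand of brown wood, 150 mm (its x) by 76 mm (its y), 14 mm high with a flat top, fixed. Origin at the centre of its underside, on the table top; z up. Place of the date stamp.
- stand_square: Square stand of brown wood, 96 by 96 mm, 14 mm high with a flat top, fixed. Origin at the centre of its underside, on the table top; z up. Place of the white pattern plate.
- stand_triangle: Equilateral triangular stand of brown wood, corners 82 mm and sides 41 mm from its middle, 14 mm high with a flat top, fixed. Origin at the middle of its underside, on the table top; z up. Place of the steel tamper.
- mat_hex: Hexagonal cork mat, 128 mm across its corners, 5 mm thick, fixed and empty at the start: the parking spot. Origin at the centre of its underside, on the table top; z up.
There are look-alikes about, which are no part of the job. Of the things like the part that bears stamp_mid, leave any that is blue, green or turquoise; of the rest the larger one is meant.

How it is judged:
At the end, for the whole second after the job is handed in: Each tool rests upright (within 0.1 rad) on the flat top of its own stand (height within 4 mm), its axis within 15 mm of the stand's middle: press on round, stamp on oblong, pattern plate on square, tamper on triangle; all released and at rest (horizontal distance between press_mid and stand_round below 0.015 m and height (world z) of press_mid between 0.0945 and 0.1025 m and angle between each of press_mid, stamp_mid, plate_mid, tamper_mid's own z axis and vertical below 0.1 rad and horizontal distance between stamp_mid and stand_oblong below 0.015 m and height (world z) of stamp_mid between 0.0585 and 0.0665 m and horizontal distance between plate_mid and stand_square below 0.015 m and height (world z) of plate_mid between 0.0155 and 0.0235 m and horizontal distance between tamper_mid and stand_triangle below 0.015 m and height (world z) of tamper_mid between 0.046 and 0.054 m); the robot touches nothing.
It fails at once if a tool was tipped over (leaned more than 0.8 rad) (angle between any of press_mid, stamp_mid, plate_mid, tamper_mid's own z axis and vertical above 0.8 rad).
It also fails if it takes over 144 s, if anything falls off the work surface, if the arm or the gripper's body presses on something with over 40 N, if the wrist force passes 120 N, or if a joint passes its speed limit or range.

## Working session

There is one attempt and no reset: what is moved stays moved. The work goes in short steps, Python scripts to look and compute and a tool call to move; the robot and the scene stay as the last step left them, time stands still between calls to the robot, and variables do not carry over. Pictures are saved under pics/ and viewed, and the job is handed in when it is done.

Besides the shell and the picture viewer there is one more tool, called after ">>>" in YAML: its name, and indented under it one key for each argument. move_arm: Moves the arm, as the interface text tells. Its arguments: {"type":"object","properties":{"delta_pos":{"type":"array","items":{"type":"array","items":{"type":"number","minimum":-1,"maximum":1}}},"roll":{"type":"array","items":{"type":"number","minimum":-1,"maximum":1}},"gripper":{"type":"array","items":{"type":"number"}},"newtons":{"type":"number"}},"required":["delta_pos","roll","gripper"]}

```bash
ls; mkdir -p pics; python3 - <<'E'
from rig import env
import cv2
s=env.sense(); print({k:(v if not hasattr(v,'tolist') else v.tolist()) for k,v in s.items()})
for n in ['scene','side','wrist']:
    c=env.capture(n); cv2.imwrite(f'pics/{n}0.png',c['frame'])
    print(n,{k:v for k,v in c.items() if k!='frame'})
E
```

```text
pics
{'t': 0.0, 'q': [-1.3735100761908423, 0.30757703003866216, 1.5076792852883003, -2.652348541506516e-05, 1.3284153575698714, -0.07350160921452265], 'joint_velocities': [0.0005028441786075964, -0.00041191226305409674, -0.0004972243769110151, -0.0001290609671089771, 0.00016339870214308059, 0.00011456025411005415], 'tau': [-2.4978978672152152e-05, -45.755202770233154, -25.191412568092346, -0.0001811037327570375, 0.013310558279044926, -4.046655703859869e-06], 'tcp_pos': [0.1537092597137015, -0.5537130747067873, 0.40377614847936844], 'tcp_rot': [-0.09471484433873471, -0.7005802743882042, -0.0961809920723195, 0.7006893706657908], 'force': [0.588566389285277, 0.9597490063219541, 0.7483050400828057], 'wrist_torque': [0.0027825764663681877, -0.004401174808652796, 0.0065534554318010235], 'grip_width': 0.08499810361645489}
scene {'mtx': array([[354.31020933,   0.        , 251.9870643 ],
       [  0.        , 354.31020933, 192.61753515],
       [  0.        ,   0.        ,   1.        ]]), 'dist': array([-0.02062417,  0.        ,  0.        ,  0.        ,  0.        ]), 'R': array([[-0.650179
[... 529 characters left out ...]
   [ 0.34940133,  0.84983989, -0.39457683]]), 't': array([-0.52043381,  0.12810526,  2.21138989])}
wrist {'mtx': array([[305.56731294,   0.        , 254.78557269],
       [  0.        , 305.56731294, 190.45187001],
       [  0.        ,   0.        ,   1.        ]]), 'dist': array([-0.01353018,  0.        ,  0.        ,  0.        ,  0.        ]), 'mount': array([[-7.64130770e-04, -3.06057912e-01,  9.52012589e-01,
         3.14419312e-02],
       [ 9.99999695e-01, -8.25926934e-05,  7.76095188e-04,
        -1.98435471e-03],
       [-1.58900789e-04,  9.52012893e-01,  3.06057882e-01,
        -7.95470114e-02],
       [ 0.00000000e+00,  0.00000000e+00,  0.00000000e+00,
         1.00000000e+00]])}
```

View pics/scene0.png

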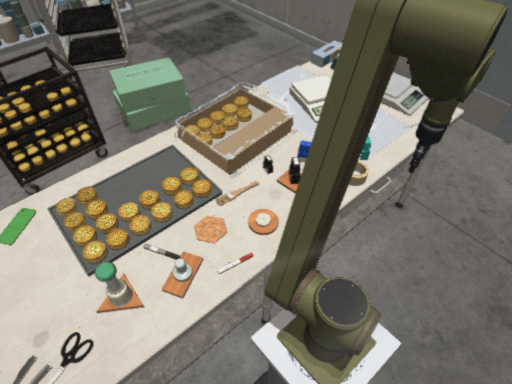

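View pics/side0.png

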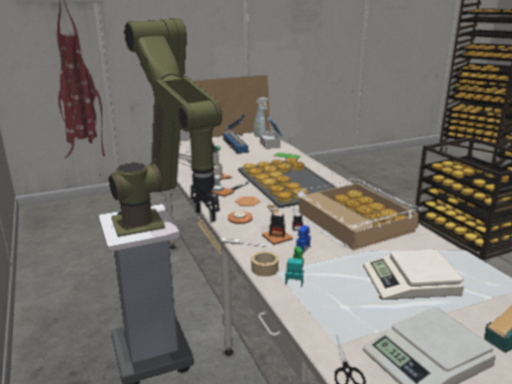

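View pics/wrist0.png

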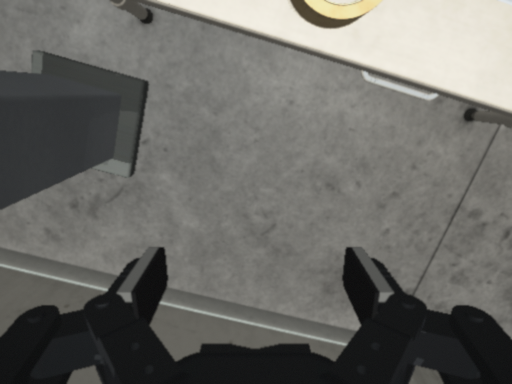

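In the scene view: the press stands on the triangle (118,300), the tamper on the oblong (182,275), the plate on the round (263,220) and a dark stamp on the square (292,180). The hex mat is empty at (211,229). Stamp look-alikes are small black (268,163), blue (305,150) and turquoise (365,150). Next I'll get rough positions.

```bash
cat > h.py <<'E'
import numpy as np, cv2
from scipy.spatial.transform import Rotation as Ro
from rig import env
def rot(s):
    w,x,y,z=s['tcp_rot']; return Ro.from_quat([x,y,z,w]).as_matrix()
def cap(name,save=None):
    s=env.sense(); c=env.capture(name)
    if name=='wrist':
        T=np.eye(4);T[:3,:3]=rot(s);T[:3,3]=s['tcp_pos']
        M=T@c['mount']; c['Rc']=M[:3,:3]; c['o']=M[:3,3]
    else:
        c['Rc']=c['R'].T; c['o']=-c['R'].T@c['t']
    if save:
        cv2.imwrite(f'pics/{save}.png',c['frame'])
        np.savez(f'pics/{save}.npz',**{k:v for k,v in c.items()})
    return c
def load(n): return dict(np.load(f'pics/{n}.npz'))
def rays(c,px):
    u=cv2.undistortPoints(np.array(px,float).reshape(-1,1,2),c['mtx'],c['dist'])[:,0]
    return np.c_[u,np.ones(len(u))]@c['Rc'].T
def plane(c,px,z):
    d=rays(c,px); return c['o']+d*((z-c['o'][2])/d[:,2])[:,None]
def project(c,X):
    X=np.array(X,float).reshape(-1,3); R=c['Rc'].T; t=-R@c['o']
    return cv2.projectPoints(X,cv2.Rodrigues(R)[0],t,c['mtx'],c['dist'])[0][:,0]
def tri(obs): # list of (cam,px)
    A=np.zeros((3,3));b=np.zeros(3);L=[]
    for c,p in obs:
        d=rays(c,[p])[0];d/=np.linalg.norm(d);P=np.eye(3)-np.outer(d,d);A+=P;b+=P@c['o'];L.append((P,c['o']))
    X=np.linalg.solve(A,b); return X,[float(np.linalg.norm(P@(X-o))) for P,o in L]
def mv(dxyz,droll=0):
    "world shift -> tool shift units"
    s=env.sense(); return (rot(s).T@np.array(dxyz))/0.12, droll/np.pi*4
E
python3 - <<'E'
from h import *
c=cap('scene','s1'); d=cap('side','d1')
for n,p,z in [('press/tri',(118,300),.014),('tamper/obl',(182,275),.014),('plate/round',(263,220),.02),('square',(290,183),.014),('hex',(211,229),.005),('smallblack',(268,170),0),('blue',(305,158),0),('turq',(362,158),0)]:
    print(n,plane(c,[p],z)[0].round(3))
s=env.sense(); print(rot(s).round(3))
f=c['frame']; cv2.imwrite('pics/s1z.png',cv2.resize(f[130:320,80:400],None,fx=2.5,fy=2.5,interpolation=cv2.INTER_CUBIC))
f=d['frame']; cv2.imwrite('pics/d1z.png',cv2.resize(f[130:300,170:360],None,fx=3.5,fy=3.5,interpolation=cv2.INTER_CUBIC))
E
```

```text
press/tri [0.495 0.398 0.014]
tamper/obl [0.438 0.2   0.014]
plate/round [ 0.43  -0.143  0.02 ]
square [ 0.5   -0.351  0.014]
hex [0.53  0.018 0.005]
smallblack [ 0.622 -0.343  0.   ]
blue [ 0.572 -0.514  0.   ]
turq [ 0.411 -0.7    0.   ]
[[-0.     0.267 -0.964]
 [ 0.001 -0.964 -0.267]
 [-1.    -0.001 -0.   ]]
```

View pics/s1z.png

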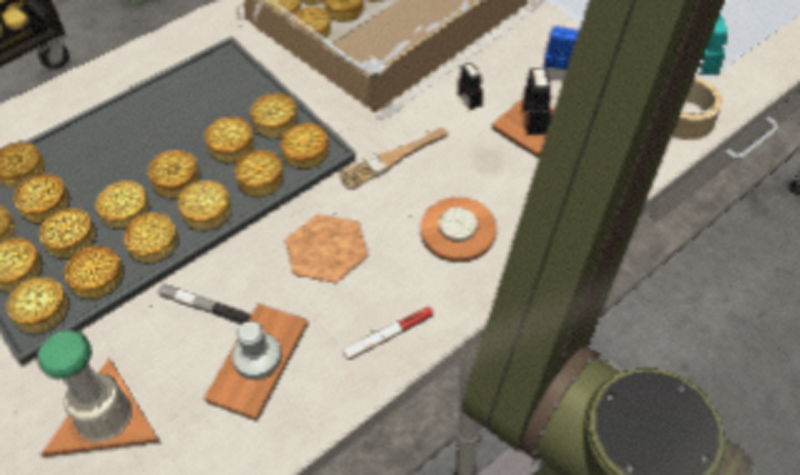

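View pics/d1z.png

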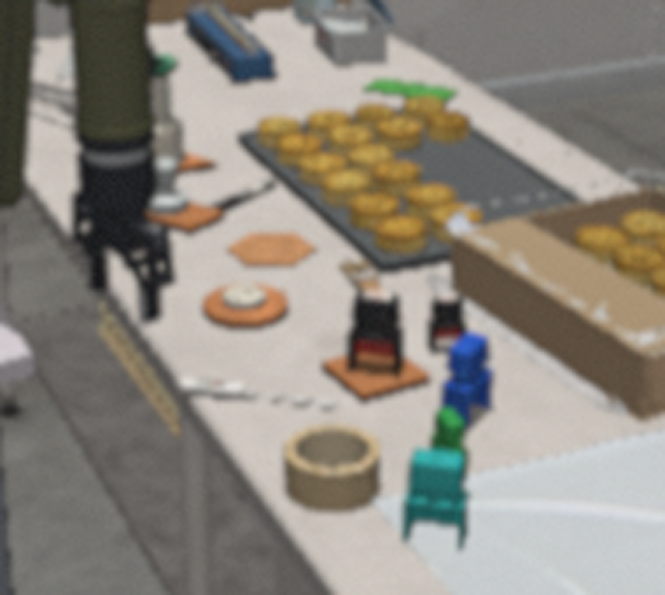

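Stamp candidates are: black on the square stand (side ≈ (277,230)), small black by the box (side ≈ (297,222)), blue (303,237), green (298,253) and turquoise (295,266). The larger black one on the square stand fits. I'll bring the wrist camera over.

>>> move_arm:
  delta_pos:
    - [0, -0.6, -1]
    - [0, -0.6, -1]
    - [0, -0.6, -1]
  roll: [0, 0, 0]
  gripper: [1, 1, 1]

```text
t: 0.62
tcp_pos: [0.2516, -0.4499, 0.4046]
tcp_rot: [0.096, 0.701, 0.097, -0.7]
force: [0.5, -0.2, 0.1]
grip_width: 0.0857
```

>>> move_arm:
  delta_pos:
    - [0, -0.6, -1]
    - [0, -0.6, -1]
    - [0, -0.6, -1]
    - [0, -0.6, -1]
  roll: [0, 0, 0, 0]
  gripper: [1, 1, 1, 1]

```text
t: 1.12
tcp_pos: [0.3469, -0.3511, 0.4048]
tcp_rot: [-0.097, -0.7, -0.096, 0.701]
force: [-0.6, -0.5, 0.3]
grip_width: 0.085
```

```bash
python3 - <<'E'
from h import *
c=cap('wrist','w1'); c2=cap('scene','s2')
print(env.sense()['t'],c['o'])
E
```

```text
1.225 [ 0.42294229 -0.32781473  0.37329771]
```

View pics/w1.png

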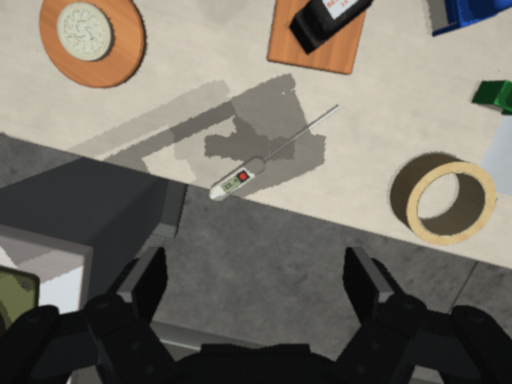

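View pics/s2.png

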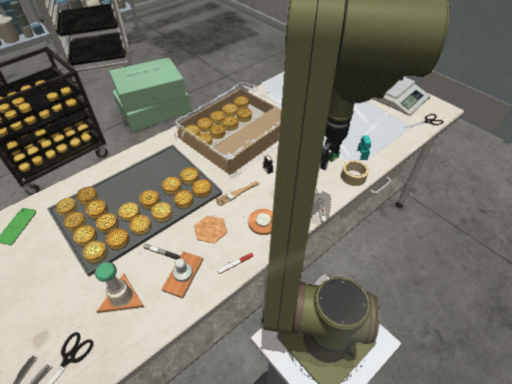

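The wrist view shows the round stand with its plate at (92,35), and the square at (320,30) cut off at the top. I'll move further out.

>>> move_arm:
  delta_pos:
    - [0, -0.5, -1]
    - [0, -0.5, -1]
    - [0, -0.5, -1]
    - [0, -0.5, -1]
  roll: [0, 0, 0, 0]
  gripper: [1, 1, 1, 1]

```text
t: 1.72
tcp_pos: [0.4458, -0.2622, 0.4045]
tcp_rot: [-0.096, -0.7, -0.095, 0.701]
force: [-0.4, 0.8, 0.7]
grip_width: 0.0855
```

```bash
python3 - <<'E'
from h import *
c=cap('wrist','w2'); cap('scene','s3')
print(env.sense()['t'],c['o'])
E
```

```text
1.825 [ 0.52192499 -0.23902173  0.37295459]
```

View pics/w2.png

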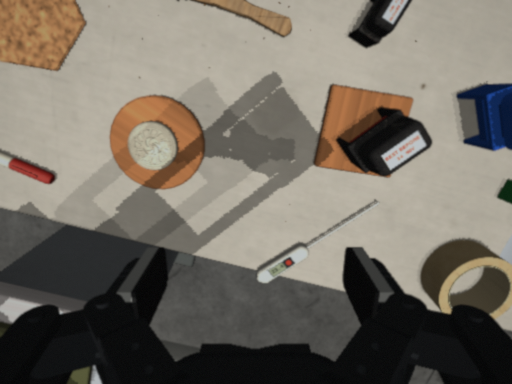

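>>> move_arm:
  delta_pos:
    - [0, -1, 0]
    - [0, -1, 0]
    - [0, -1, 0]
    - [0, -1, 0]
  roll: [0, 0, 0, 0]
  gripper: [1, 1, 1, 1]

```text
t: 2.33
tcp_pos: [0.4138, -0.1468, 0.4052]
tcp_rot: [0.096, 0.701, 0.094, -0.7]
force: [0.0, 0.4, 0.7]
grip_width: 0.0853
```

```bash
python3 - <<'E'
from h import *
c=cap('wrist','w3')
print(env.sense()['t'],c['o'])
E
```

```text
2.375 [ 0.48996926 -0.12372323  0.37380952]
```

View pics/w3.png

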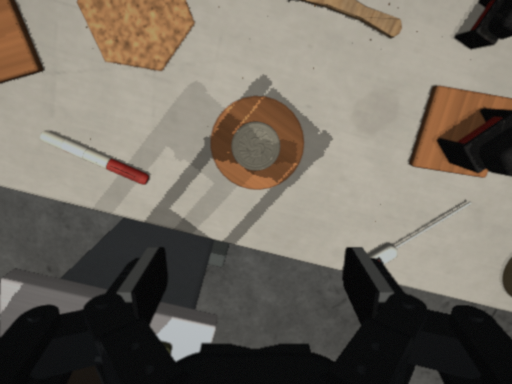

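>>> move_arm:
  delta_pos:
    - [0, -1, -1]
    - [0, -1, -1]
    - [0, -1, -1]
    - [0, -1, -1]
  roll: [0, 0, 0, 0]
  gripper: [1, 1, 1, 1]

```text
t: 2.88
tcp_pos: [0.5001, 0.0029, 0.4045]
tcp_rot: [0.096, 0.701, 0.096, -0.7]
force: [1.2, -0.6, -0.6]
grip_width: 0.0855
```

```bash
python3 - <<'E'
from h import *
c=cap('wrist','w4')
print(env.sense()['t'],c['o'])
E
```

```text
2.925 [0.57618049 0.02620496 0.37319235]
```

View pics/w4.png

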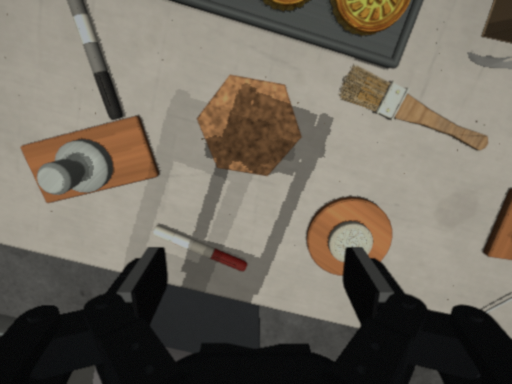

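>>> move_arm:
  delta_pos:
    - [0, -1, 0.5]
    - [0, -1, 0.5]
    - [0, -1, 0.5]
    - [0, -1, 0.5]
  roll: [0, 0, 0, 0]
  gripper: [1, 1, 1, 1]

```text
t: 3.42
tcp_pos: [0.4078, 0.1008, 0.405]
tcp_rot: [0.096, 0.701, 0.095, -0.7]
force: [0.3, -0.4, 1.3]
grip_width: 0.0851
```

>>> move_arm:
  delta_pos:
    - [0, -1, 0]
    - [0, -1, 0]
    - [0, -1, 0]
    - [0, -1, 0]
  roll: [0, 0, 0, 0]
  gripper: [1, 1, 1, 1]

```text
t: 3.92
tcp_pos: [0.3768, 0.2165, 0.4046]
tcp_rot: [0.096, 0.701, 0.095, -0.7]
force: [0.0, -1.2, -0.2]
grip_width: 0.0853
```

```bash
python3 - <<'E'
from h import *
c=cap('wrist','w5')
print(env.sense()['t'],c['o'])
E
```

```text
3.975 [0.45299047 0.23965278 0.37320769]
```

View pics/w5.png

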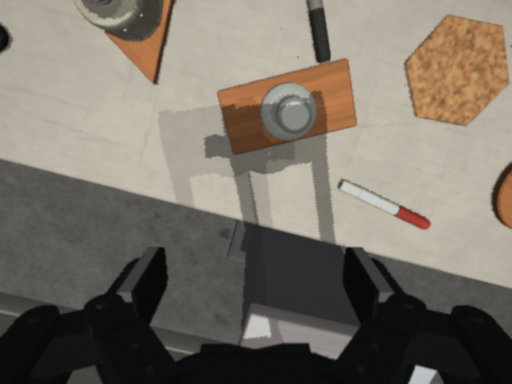

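>>> move_arm:
  delta_pos:
    - [0, -0.7, -1]
    - [0, -0.7, -1]
    - [0, -0.7, -1]
    - [0, -0.7, -1]
  roll: [0, 0, 0, 0]
  gripper: [1, 1, 1, 1]

```text
t: 4.47
tcp_pos: [0.4711, 0.3296, 0.404]
tcp_rot: [-0.095, -0.701, -0.094, 0.701]
force: [-0.1, -0.8, 0.3]
grip_width: 0.0855
```

```bash
python3 - <<'E'
from h import *
c=cap('wrist','w6')
print(env.sense()['t'],c['o'])
E
```

```text
4.525 [0.5472486  0.35257878 0.3725197 ]
```

View pics/w6.png

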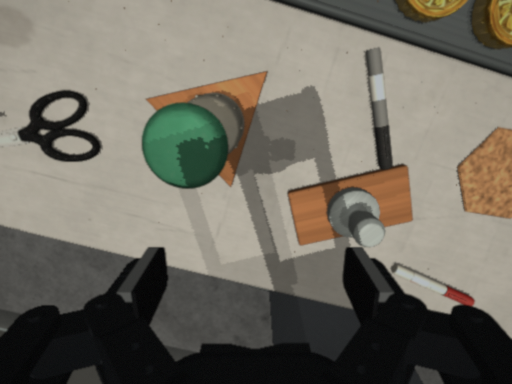

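```bash
cat > seg.py <<'E'
from h import *
def brown(f):
    hsv=cv2.cvtColor(f,cv2.COLOR_BGR2HSV); h,s,v=cv2.split(hsv)
    return ((h>=5)&(h<=18)&(s>100)&(v>45)).astype(np.uint8)*255
def comp(m,near,minA=150):
    m=cv2.morphologyEx(m,cv2.MORPH_OPEN,np.ones((3,3)))
    cs,_=cv2.findContours(m,cv2.RETR_EXTERNAL,cv2.CHAIN_APPROX_NONE)
    cs=[c for c in cs if cv2.contourArea(c)>minA]
    return min(cs,key=lambda c:-cv2.pointPolygonTest(c,near,True))
def hull(m,near,r): # hull of all mask pixels in r of near
    pts=np.argwhere(cv2.morphologyEx(m,cv2.MORPH_OPEN,np.ones((3,3)))>0)[:,::-1]
    pts=pts[np.hypot(*(pts-near).T)<r]
    return cv2.convexHull(pts.astype(np.int32))
E
python3 - <<'E'
from seg import *
jobs=[('w2','round',(157,142),55),('w3','round',(257,142),55),('w2','square',(363,130),75),('w3','square',(465,130),70),('w4','obl',(90,160),75),('w5','obl',(287,107),75),('w6','obl',(350,205),70),('w6','tri',(215,125),75)]
vis={}
for im,n,p,r in jobs:
    c=load(im); m=brown(c['frame']); h=hull(m,p,r)
    v=vis.setdefault(im,c['frame'].copy()); cv2.polylines(v,[h],True,(255,0,255),1)
    if n=='round': e=cv2.fitEllipse(h); ctr=e[0]; print(im,n,ctr,e[1],plane(c,[ctr],.014)[0].round(4))
    elif n=='tri':
        a,t=cv2.minEnclosingTriangle(h); t=t[:,0]; print(im,n,t.round(1).tolist()); P=plane(c,t,.014);print(P.round(4),P.mean(0).round(4),[np.linalg.norm(P[i]-P[i-1]).round(4) for i in range(3)])
    else:
        t=cv2.approxPolyN(h,4)[0] if hasattr(cv2,'approxPolyN') else cv2.boxPoints(cv2.minAreaRect(h)); 
        t=np.array(t,float).reshape(-1,2)
        print(im,n,t.round(1).tolist()); P=plane(c,t,.014);print(P.round(4).tolist(),P.mean(0).round(4),[np.linalg.norm(P[i]-P[i-1]).round(4) for i in range(4)])
for k,v in vis.items(): cv2.imwrite(f'pics/v_{k}.png',v)
a=np.vstack([np.hstack([vis['w2'],vis['w3']]),np.hstack([vis['w5'],vis['w6']])]); cv2.imwrite('pics/vall.png',cv2.resize(a,(800,600),interpolation=cv2.INTER_AREA))
E
```

```text
w2 round (156.8174591064453, 141.5312042236328) (89.57389068603516, 97.14273834228516) [ 0.4379 -0.1433  0.014 ]
w3 round (256.8586730957031, 142.26181030273438) (92.6754150390625, 92.83108520507812) [ 0.4371 -0.1419  0.014 ]
w2 square [[374.0, 174.0], [313.0, 165.0], [331.0, 84.0], [417.0, 98.0]]
[[0.4694, -0.4045, 0.014], [0.4601, -0.3293, 0.014], [0.553, -0.3188, 0.014], [0.5653, -0.4178, 0.014]] [ 0.512  -0.3676  0.014 ] [np.float64(0.0967), np.float64(0.0758), np.float64(0.0934), np.float64(0.0997)]
w3 square [[485.0, 177.0], [408.0, 165.0], [433.0, 85.0], [515.0, 99.0]]
[[0.4711, -0.4241, 0.014], [0.4595, -0.3255, 0.014], [0.5518, -0.315, 0.014], [0.5638, -0.4128, 0.014]] [ 0.5116 -0.3693  0.014 ] [np.float64(0.0933), np.float64(0.0992), np.float64(0.0929), np.float64(0.0985)]
w4 obl [[47.0, 203.0], [19.0, 146.0], [138.0, 115.0], [159.0, 176.0]]
[[0.3793, 0.2422, 0.014], [0.4436, 0.2796, 0.014], [0.517, 0.1483, 0.014], [0.452, 0.1122, 0.014]] [0.448  0.1956 0.014 ] [np.float64(0.149), np.float64(0.0744), np.float64(0.1505), np.float64(0.0744)]
w5 obl [[233.0, 155.0], [217.0, 91.0], [347.0, 58.0], [356.0, 125.0]]
[[0.3778, 0.245, 0.014], [0.4434, 0.2801, 0.014], [0.5146, 0.1519, 0.014], [0.45, 0.1164, 0.014]] [0.4465 0.1984 0.014 ] [np.float64(0.1474), np.float64(0.0744), np.float64(0.1467), np.float64(0.0737)]
w6 obl [[299.0, 245.0], [287.0, 191.0], [407.0, 163.0], [412.0, 220.0]]
[[0.3792, 0.2458, 0.014], [0.446, 0.283, 0.014], [0.5182, 0.1541, 0.014], [0.4512, 0.1172, 0.014]] [0.4487 0.2    0.014 ] [np.float64(0.1473), np.float64(0.0765), np.float64(0.1476), np.float64(0.0765)]
w6 tri [[266.8999938964844, 70.69999694824219], [145.8000030517578, 98.69999694824219], [230.3000030517578, 186.39999389648438]]
[[0.5727 0.3452 0.014 ]
 [0.5083 0.4687 0.014 ]
 [0.4333 0.3518 0.014 ]] [0.5048 0.3886 0.014 ] [np.float64(0.1396), np.float64(0.1392), np.float64(0.1389)]
```

View pics/vall.png

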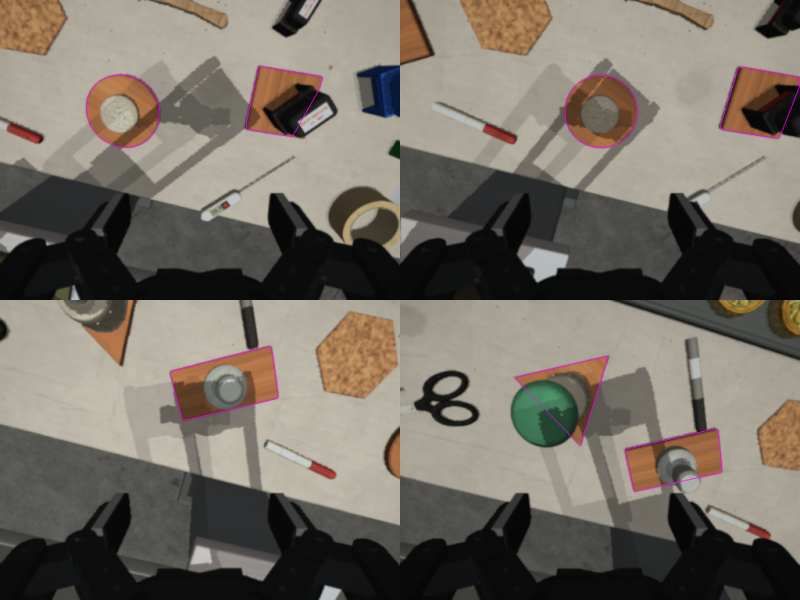

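```bash
python3 - <<'E'
from seg import *
def green(f):
    h,s,v=cv2.split(cv2.cvtColor(f,cv2.COLOR_BGR2HSV)); return ((h>=65)&(h<=90)&(s>90)&(v>20)).astype(np.uint8)*255
o=[]
for im,p in [('w6',(185,145)),('s1',(107,271))]:
    c=load(im); k=comp(green(c['frame']),p,50); e=cv2.fitEllipse(cv2.convexHull(k)); print(im,'knob',e); o.append((c,e[0]))
print('knob',tri(o))
# stand heights: corner triangulation
W={k:load(k) for k in ['w2','w3','w4','w5','w6']}
for a,b,c in [((47,203),(233,155),(299,245)),((19,146),(217,91),(287,191)),((138,115),(347,58),(407,163)),((159,176),(356,125),(412,220))]:
    print('obl',tri([(W['w4'],a),(W['w5'],b),(W['w6'],c)]))
for a,b in [((313,165),(408,165)),((331,84),(433,85)),((156.8,141.5),(256.9,142.3))]: print('sq/round',tri([(W['w2'],a),(W['w3'],b)]))
for k,(x,y,w,h) in {'w2':(100,80,360,110),'w3':(190,80,110,110),'w4':(20,60,300,160),'w5':(200,10,312,150),'w6':(280,150,140,110)}.items():
    f=W[k]['frame'][y:y+h,x:x+w]; s=min(800/w,600/h); print(k,s); cv2.imwrite(f'pics/z_{k}.png',cv2.resize(f,None,fx=s,fy=s,interpolation=cv2.INTER_CUBIC))
E
```

```text
w6 knob ((184.68896484375, 144.8509063720703), (81.75845336914062, 86.19892883300781), 129.77462768554688)
s1 knob ((105.41740417480469, 271.1673889160156), (16.935020446777344, 20.241525650024414), 61.98404312133789)
knob (array([0.50212874, 0.38654152, 0.1681743 ]), [0.0021749045695957456, 0.002174904569595534])
obl (array([0.37707821, 0.2447352 , 0.00985397]), [0.00011771563830650168, 0.0003263797279850111, 0.0002948619581431964])
obl (array([0.44355013, 0.28149582, 0.01036565]), [0.0012794969644878338, 0.0009731571553711377, 0.0015621791394080926])
obl (array([0.51644308, 0.15037397, 0.00725456]), [0.0005736910988906152, 0.0006690318542481502, 0.0011658321023179554])
obl (array([0.44985074, 0.11379686, 0.00807787]), [0.00023174804915770134, 0.0005680170225816516, 0.0004450971604812325])
sq/round (array([ 0.4583139 , -0.33220253,  0.00224516]), [0.00019174293397198548, 0.00019174293397204403])
sq/round (array([ 0.55403778, -0.32163776,  0.00141655]), [3.8139923762608374e-05, 3.813992376267976e-05])
sq/round (array([ 0.43661508, -0.14210809,  0.00938935]), [0.00020903427022457243, 0.00020903427022445225])
w2 2.2222222222222223
w3 5.454545454545454
w4 2.6666666666666665
w5 2.5641025641025643
w6 5.454545454545454
```

View pics/z_w2.png

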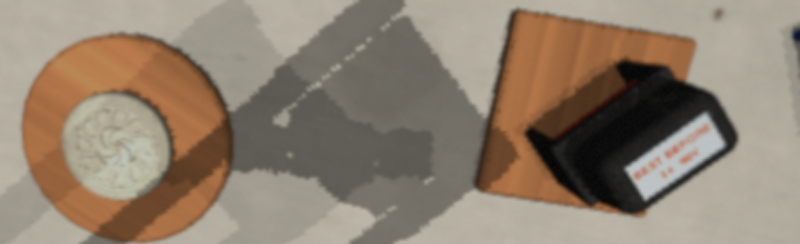

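View pics/z_w6.png

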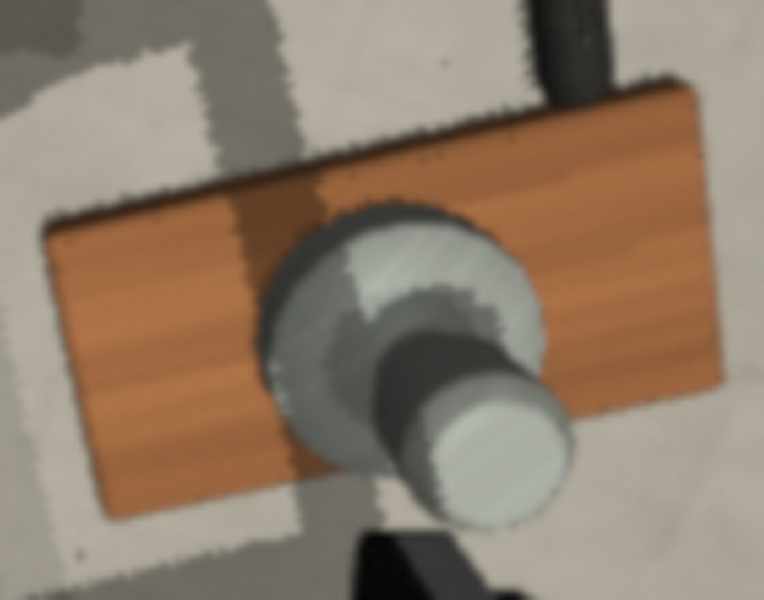

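View pics/z_w5.png

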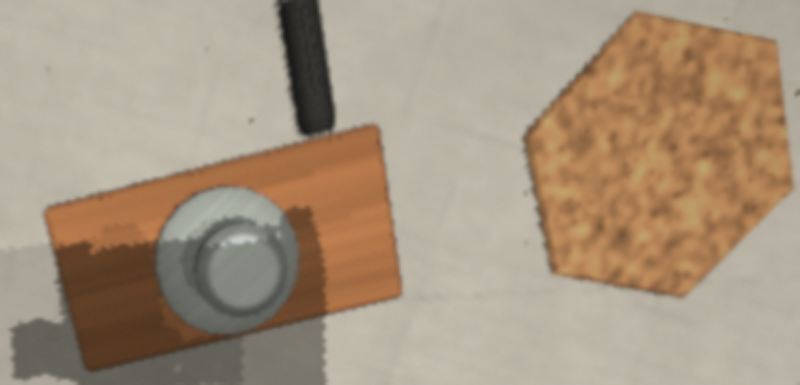

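View pics/z_w4.png

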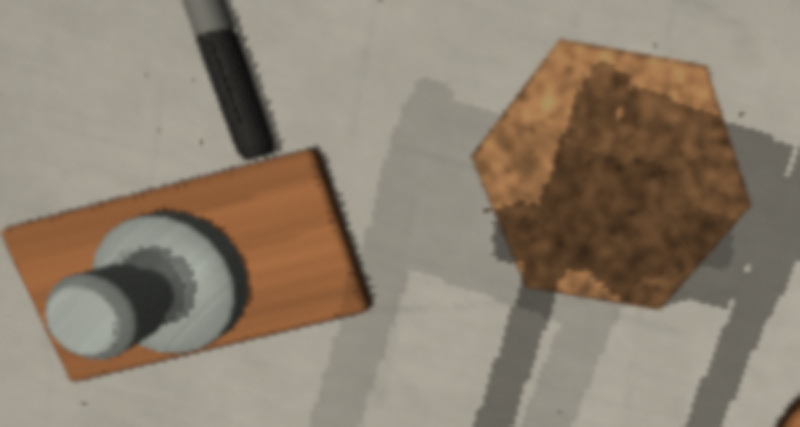

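View pics/z_w3.png

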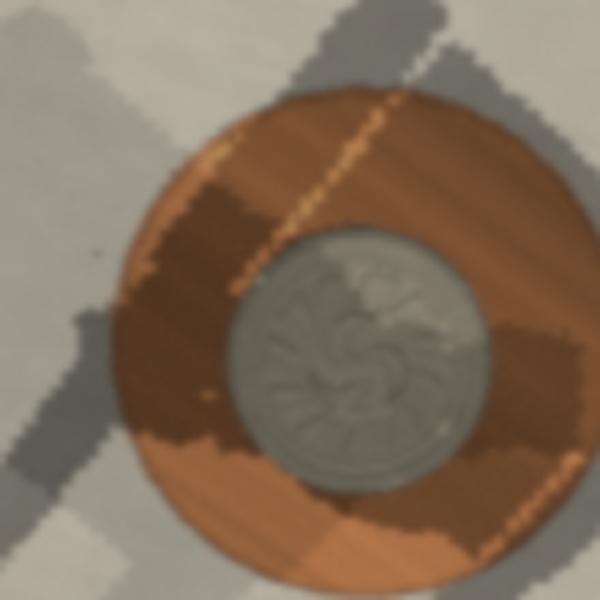

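```bash
python3 - <<'E'
from seg import *
W={k:load(k) for k in ['w2','w3','w4','w5','w6']}
def g(k,p): 
    z={'w2':(100,80,2.2222),'w3':(190,80,5.4545),'w4':(20,60,2.6667),'w5':(200,10,2.5641),'w6':(280,150,5.4545)}[k]
    return (np.array(p,float)/z[2]+z[:2])
a,b=g('w2',(117,146)),g('w3',(359,359))
print('plate',tri([(W['w2'],a),(W['w3'],b)]),plane(W['w2'],[a],.025),plane(W['w3'],[b],.025))
print('tamper',tri([(W['w6'],g('w6',(498,463))),(W['w5'],g('w5',(243,272))),(W['w4'],g('w4',(90,315)))]))
h5=g('w5',[(636,12),(776,40),(793,187),(684,297),(552,271),(526,133)]); h4=g('w4',[(561,40),(708,66),(750,205),(660,308),(527,289),(473,155)])
H=np.array([tri([(W['w5'],p),(W['w4'],q)])[0] for p,q in zip(h5,h4)]); print(H.round(4),H.mean(0)); print(plane(W['w5'],h5,.005).mean(0),plane(W['w4'],h4,.005).mean(0))
E
```

```text
plate (array([ 0.43377285, -0.1414832 ,  0.02157384]), [0.00018011007952699944, 0.00018011007952699174]) [[ 0.43445567 -0.14247382  0.025     ]] [[ 0.43449347 -0.14126127  0.025     ]]
tamper (array([0.44338401, 0.19705159, 0.08163561]), [0.0012432140002279696, 0.0007541965648969448, 0.001475535173073191])
[[ 0.5876  0.058   0.0019]
 [ 0.5947 -0.0056  0.0015]
 [ 0.5428 -0.0416  0.0033]
 [ 0.4853 -0.0162  0.0032]
 [ 0.4782  0.0469  0.0012]
 [ 0.5306  0.0839  0.002 ]] [0.53652301 0.02091153 0.00219878]
[0.53615837 0.02268704 0.005     ] [0.53650852 0.02072525 0.005     ]
```

Plate at (.4345,-.142), hex mat at (.5365,.0215), knob z 0.168 and tamper top z 0.082 all agree with the text. I'll start with the plate.

>>> move_arm:
  delta_pos:
    - [0, 0.93, 0.336]
    - [0, 0.93, 0.336]
    - [0, 0.93, 0.336]
  roll: [0, 0, 0]
  gripper: [1, 1, 1]

```text
t: 4.9
tcp_pos: [0.4578, 0.2072, 0.4048]
tcp_rot: [-0.094, -0.7, -0.093, 0.702]
force: [0.1, 0.4, -0.7]
grip_width: 0.0851
```

>>> move_arm:
  delta_pos:
    - [0.3, 0.93, 0.336]
    - [0.3, 0.93, 0.336]
    - [0.3, 0.93, 0.336]
  roll: [0, 0, 0]
  gripper: [1, 1, 1]

```text
t: 5.28
tcp_pos: [0.4487, 0.0902, 0.3676]
tcp_rot: [-0.094, -0.7, -0.093, 0.702]
force: [0.7, 1.0, 0.9]
grip_width: 0.0856
```

>>> move_arm:
  delta_pos:
    - [0.5, 0.93, 0.336]
    - [0.5, 0.93, 0.336]
    - [0.5, 0.93, 0.336]
  roll: [0, 0, 0]
  gripper: [1, 1, 1]

```text
t: 5.65
tcp_pos: [0.4407, -0.0263, 0.3076]
tcp_rot: [-0.094, -0.7, -0.094, 0.702]
force: [-0.1, 0.4, 0.4]
grip_width: 0.0854
```

>>> move_arm:
  delta_pos:
    - [0.5, 0.93, 0.336]
    - [0.5, 0.93, 0.336]
    - [0.5, 0.93, 0.336]
    - [0.5, 0.93, 0.336]
  roll: [0, 0, 0, 0]
  gripper: [0.55, 0.55, 0.55, 0.55]

```text
t: 6.15
tcp_pos: [0.4332, -0.1424, 0.249]
tcp_rot: [0.095, 0.701, 0.095, -0.701]
force: [0.3, 0.7, 0.4]
grip_width: 0.0665
```

```bash
python3 - <<'E'
from h import *
c=cap('wrist','w7'); s=env.sense(); print(s['t'],s['tcp_pos'],s['grip_width'],rot(s).round(4))
p=np.array([.4345,-.142,s['tcp_pos'][2]]); print(mv(p-s['tcp_pos']))
E
```

```text
6.2 [ 0.43323341 -0.14184951  0.24932339] 0.06623880814360575 [[ 9.000e-04  2.676e-01 -9.635e-01]
 [ 5.000e-04 -9.635e-01 -2.676e-01]
 [-1.000e+00 -3.000e-04 -1.000e-03]]
(array([ 9.05955604e-06,  4.03261507e-03, -9.83443801e-03]), 0.0)
```

View pics/w7.png

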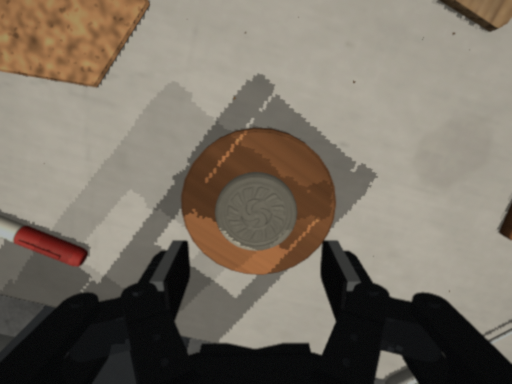

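The plate at (257,211) lies midway between the fingers (188 and 322). I'll descend.

>>> move_arm:
  delta_pos:
    - [0.2, 0, -0.01]
    - [0.4, 0, -0.01]
    - [0.5, 0, -0.01]
    - [0.5, 0, -0.01]
  roll: [0, 0, 0, 0]
  gripper: [0.55, 0.55, 0.55, 0.55]

```text
t: 6.7
tcp_pos: [0.434, -0.1414, 0.1887]
tcp_rot: [-0.096, -0.7, -0.096, 0.701]
force: [-0.9, -0.1, 1.1]
grip_width: 0.0664
```

```bash
python3 - <<'E'
from h import *
c=cap('wrist','w8'); c=cap('scene','s8'); f=c['frame'][170:260,220:340]; cv2.imwrite('pics/s8z.png',cv2.resize(f,None,fx=6,fy=6,interpolation=cv2.INTER_CUBIC))
E
```

```text
(no output)
```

View pics/w8.png

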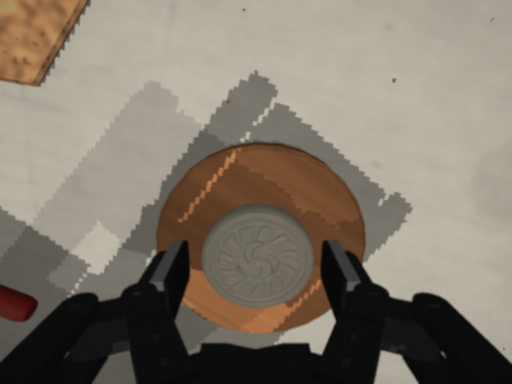

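View pics/s8z.png

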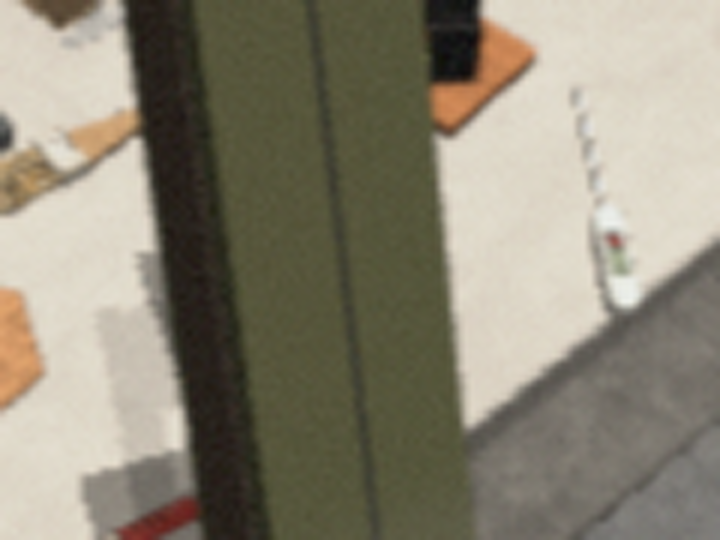

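>>> move_arm:
  delta_pos:
    - [0.04, 0, 0]
    - [0.04, 0, 0]
  roll: [0, 0]
  gripper: [0.55, 0.55]

```text
t: 7.05
tcp_pos: [0.4339, -0.1426, 0.1841]
tcp_rot: [0.095, 0.701, 0.095, -0.701]
force: [-0.6, -0.6, 0.3]
grip_width: 0.0663
```

>>> move_arm:
  delta_pos:
    - [0.02, 0, 0]
    - [0.02, 0, 0]
  roll: [0, 0]
  gripper: [0.55, 0.55]

```text
t: 7.3
tcp_pos: [0.4337, -0.1426, 0.1814]
tcp_rot: [-0.095, -0.701, -0.095, 0.701]
force: [-0.1, -0.4, -0.5]
grip_width: 0.0656
```

>>> move_arm:
  delta_pos:
    - [0.02, 0, 0]
    - [0.02, 0, 0]
  roll: [0, 0]
  gripper: [0.55, 0.55]

```text
t: 7.55
tcp_pos: [0.4338, -0.1426, 0.1807]
tcp_rot: [0.096, 0.701, 0.095, -0.7]
force: [-3.4, 0.8, 20.0]
grip_width: 0.0663
```

The tips touch the stand at TCP z 0.181. I'll raise a little and close.

>>> move_arm:
  delta_pos:
    - [-0.045, 0, 0]
    - [-0.045, 0, 0]
    - [-0.045, 0, 0]
    - [-0.045, 0, 0]
    - [-0.045, 0, 0]
    - [-0.045, 0, 0]
  roll: [0, 0, 0, 0, 0, 0]
  gripper: [0.55, 0.4, 0.3, 0.2, 0, -0.2]
  newtons: 30

```text
t: 8.3
tcp_pos: [0.434, -0.1426, 0.1849]
tcp_rot: [0.096, 0.701, 0.095, -0.701]
force: [-1.3, 1.6, 10.4]
grip_width: 0.0547
```

>>> move_arm:
  delta_pos:
    - [-0.05, 0, 0]
    - [-0.3, 0, 0]
    - [-0.5, 0, 0]
    - [-0.5, 0, 0]
  roll: [0, 0, 0, 0]
  gripper: [-0.2, -0.2, -0.2, -0.2]

```text
t: 8.8
tcp_pos: [0.4345, -0.1428, 0.2458]
tcp_rot: [0.096, 0.702, 0.095, -0.7]
force: [0.4, -0.4, -0.5]
grip_width: 0.0548
```

```bash
python3 - <<'E'
from h import *
c=cap('wrist','w9')
s=env.sense(); print(s['tcp_pos'],s['force'],mv(np.array([.5365,.0215,s['tcp_pos'][2]])-s['tcp_pos']))
E
```

```text
[ 0.43400137 -0.14261297  0.24487086] [ 0.19782153 -0.28292861 -0.24485404] (array([ 4.30378869e-04, -1.08931066e+00, -1.18883773e+00]), 0.0)
```

View pics/w9.png

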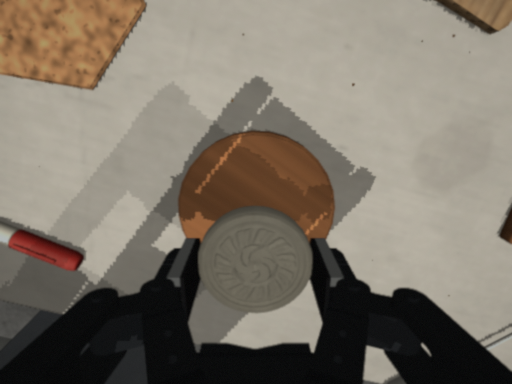

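The plate is held level at (256,260). On to the mat.

>>> move_arm:
  delta_pos:
    - [0, -0.35, -0.4]
    - [0, -0.7, -0.8]
    - [0, -0.95, -1]
    - [0, -0.95, -1]
    - [0, -0.95, -1]
  roll: [0, 0, 0, 0, 0]
  gripper: [-0.2, -0.2, -0.2, -0.2, -0.2]

```text
t: 9.48
tcp_pos: [0.5181, -0.0006, 0.2432]
tcp_rot: [-0.096, -0.699, -0.096, 0.702]
force: [-0.6, -0.8, 0.6]
grip_width: 0.0552
```

>>> move_arm:
  delta_pos:
    - [0.15, -0.14, -0.19]
    - [0.35, -0.14, -0.19]
    - [0.5, -0.14, -0.19]
    - [0.5, -0.14, -0.19]
    - [0.5, -0.14, -0.19]
  roll: [0, 0, 0, 0, 0]
  gripper: [-0.2, -0.2, -0.2, -0.2, -0.2]

```text
t: 10.1
tcp_pos: [0.5362, 0.0208, 0.1847]
tcp_rot: [-0.095, -0.701, -0.095, 0.701]
force: [-0.4, -0.2, -0.6]
grip_width: 0.0548
```

```bash
python3 - <<'E'
from h import *
s=env.sense(); print(s['tcp_pos'],s['force'],mv(np.array([.5365,.0215,.177])-s['tcp_pos']))
E
```

```text
[0.53624885 0.02077716 0.18474414] [-0.3647682  -0.17646714 -0.60486922] (array([ 0.06453341, -0.00525115, -0.00363673]), 0.0)
```

>>> move_arm:
  delta_pos:
    - [0.03, 0, 0]
    - [0.065, 0, 0]
    - [0.065, 0, 0]
    - [0.065, 0, 0]
  roll: [0, 0, 0, 0]
  gripper: [-0.2, -0.2, -0.2, -0.2]

```text
t: 10.6
tcp_pos: [0.5364, 0.0218, 0.1768]
tcp_rot: [0.096, 0.701, 0.095, -0.701]
force: [0.1, -0.6, 0.4]
grip_width: 0.0551
```

>>> move_arm:
  delta_pos:
    - [0, 0, 0]
    - [0, 0, 0]
    - [0, 0, 0]
    - [-0.3, 0, 0]
    - [-0.7, 0, 0]
    - [-1, 0, 0]
  roll: [0, 0, 0, 0, 0, 0]
  gripper: [0.4, 0.6, 0.6, 0.6, 0.8, 1]

```text
t: 11.35
tcp_pos: [0.5366, 0.0217, 0.2985]
tcp_rot: [0.096, 0.701, 0.095, -0.7]
force: [1.0, -0.3, 0.3]
grip_width: 0.0858
```

```bash
python3 - <<'E'
from h import *
c=cap('wrist','w10')
s=env.sense(); print(s['t'],s['tcp_pos'],s['force'],mv(np.array([.503,.3875,.405])-s['tcp_pos']))
E
```

```text
11.4 [0.53815231 0.02168768 0.30288235] [ 1.90508543 -0.22425364  2.27934127] (array([-0.85450615, -3.01331977, -0.54098449]), 0.0)
```

View pics/w10.png

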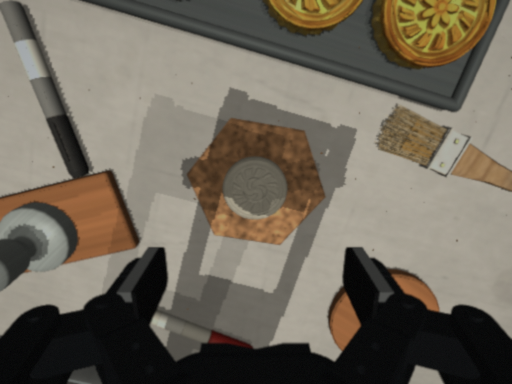

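The plate rests flat in the middle of the mat (255,188). Next, the press.

>>> move_arm:
  delta_pos:
    - [-0.4, -0.9, -0.18]
    - [-0.4, -0.9, -0.18]
    - [-0.4, -0.9, -0.18]
  roll: [0, 0, 0]
  gripper: [1, 1, 1]

```text
t: 11.78
tcp_pos: [0.5286, 0.1347, 0.3467]
tcp_rot: [0.097, 0.702, 0.097, -0.699]
force: [0.4, 0.1, 0.8]
grip_width: 0.0855
```

>>> move_arm:
  delta_pos:
    - [-0.45, -0.9, -0.18]
    - [-0.45, -0.9, -0.18]
    - [-0.45, -0.9, -0.18]
  roll: [0, 0, 0]
  gripper: [1, 1, 1]

```text
t: 12.15
tcp_pos: [0.5207, 0.244, 0.4003]
tcp_rot: [0.096, 0.702, 0.097, -0.699]
force: [-0.1, -1.2, -0.5]
grip_width: 0.0856
```

>>> move_arm:
  delta_pos:
    - [0, -0.8, 0.1]
    - [0, -0.8, 0.1]
    - [0, -0.8, 0.1]
    - [0, -0.8, 0.1]
  roll: [0, 0, 0, 0]
  gripper: [1, 1, 1, 1]

```text
t: 12.65
tcp_pos: [0.4833, 0.3292, 0.3976]
tcp_rot: [-0.096, -0.7, -0.095, 0.701]
force: [0.2, -0.5, -0.2]
grip_width: 0.0853
```

```bash
python3 - <<'E'
from seg import *
c=cap('wrist','w11')
s=env.sense(); print(s['t'],s['tcp_pos'],mv(np.array([.503,.3875,.32])-s['tcp_pos']))
def green(f):
    h,s,v=cv2.split(cv2.cvtColor(f,cv2.COLOR_BGR2HSV)); return ((h>=65)&(h<=90)&(s>90)&(v>20)).astype(np.uint8)*255
o=[]
P=project(c,[.503,.3875,.1665])[0];print(P)
for im,p in [('w6',(185,145)),('w11',tuple(P.tolist()))]:
    c=load(im); k=comp(green(c['frame']),p,50); e=cv2.fitEllipse(cv2.convexHull(k)); print(im,'knob',e); o.append((c,e[0])); print(plane(c,[e[0]],.1665))
print('knob',tri(o))
h=hull(brown(c['frame']),(P[0],P[1]-40),150); a,t=cv2.minEnclosingTriangle(h); t=t[:,0]; Q=plane(c,t,.014); print(Q,Q.mean(0))
f=c['frame'].copy(); cv2.polylines(f,[t.astype(int)],True,(255,0,255)); cv2.ellipse(f,e,(0,0,255)); cv2.imwrite('pics/w11v.png',f)
E
```

```text
12.7 [0.4834662  0.32904935 0.39785718] (array([ 0.64775143, -0.427104  , -0.28758957]), 0.0)
[180.5303457  162.50152472]
w6 knob ((184.68896484375, 144.8509063720703), (81.75845336914062, 86.19892883300781), 129.77462768554688)
[[0.50210123 0.38900632 0.1665    ]]
w11 knob ((177.96534729003906, 163.33656311035156), (82.0323486328125, 87.15042114257812), 121.50767517089844)
[[0.5019847  0.38904058 0.1665    ]]
knob (array([0.50247954, 0.38871243, 0.16822278]), [1.0622718066849077e-05, 1.0622718066749532e-05])
[[0.57196646 0.34697112 0.014     ]
 [0.48922408 0.50581098 0.014     ]
 [0.37284079 0.17662622 0.014     ]] [0.47801045 0.34313611 0.014     ]
```

View pics/w11v.png

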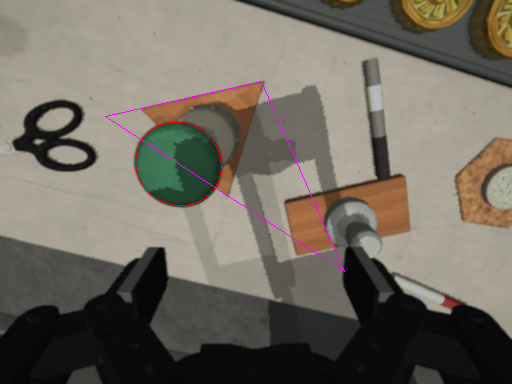

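>>> move_arm:
  delta_pos:
    - [0, -0.2, -0.14]
    - [0, -0.44, -0.28]
    - [0, -0.44, -0.28]
    - [0, -0.44, -0.28]
  roll: [0, 0, 0, 0]
  gripper: [1, 1, 1, 1]

```text
t: 13.2
tcp_pos: [0.5016, 0.3891, 0.3982]
tcp_rot: [-0.096, -0.7, -0.095, 0.701]
force: [-0.5, -0.6, -0.7]
grip_width: 0.0851
```

```bash
python3 - <<'E'
from seg import *
c=cap('wrist','w12')
s=env.sense(); print(s['t'],s['tcp_pos'],mv(np.array([.502,.389,.318])-s['tcp_pos']))
E
```

```text
13.25 [0.5014718  0.388979   0.39834735] (array([ 6.69556303e-01,  2.71470515e-04, -5.09579000e-03]), 0.0)
```

View pics/w12.png

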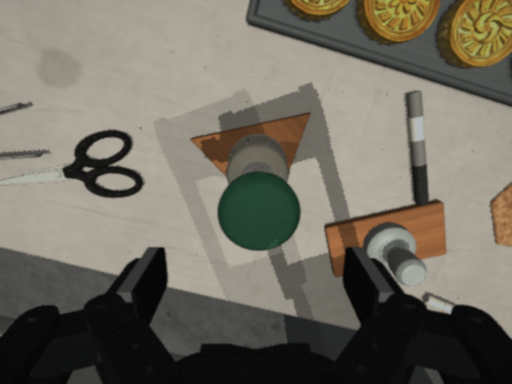

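The knob at (259,210) is centred between the fingers. I'll descend and grip.

>>> move_arm:
  delta_pos:
    - [0.2, 0, 0]
    - [0.45, 0, 0]
    - [0.67, 0, 0]
    - [0.67, 0, 0]
    - [0.67, 0, 0]
  roll: [0, 0, 0, 0, 0]
  gripper: [1, 1, 1, 1, 1]

```text
t: 13.88
tcp_pos: [0.5017, 0.3901, 0.3194]
tcp_rot: [0.095, 0.701, 0.095, -0.7]
force: [-0.0, 0.3, -0.1]
grip_width: 0.0851
```

>>> move_arm:
  delta_pos:
    - [0, 0, 0]
    - [0, 0, 0]
    - [0, 0, 0]
    - [0, 0, 0]
    - [0, 0, 0]
  roll: [0, 0, 0, 0, 0]
  gripper: [0.6, 0.4, 0.2, 0, 0]
  newtons: 40

```text
t: 14.5
tcp_pos: [0.5017, 0.3907, 0.3198]
tcp_rot: [0.095, 0.701, 0.096, -0.7]
force: [-0.8, -1.0, 5.7]
grip_width: 0.0544
```

>>> move_arm:
  delta_pos:
    - [-0.1, 0, 0]
    - [-0.25, 0, 0]
    - [-0.4, 0, 0]
    - [-0.4, 0, 0]
  roll: [0, 0, 0, 0]
  gripper: [0, 0, 0, 0]

```text
t: 15.0
tcp_pos: [0.5016, 0.3909, 0.3679]
tcp_rot: [0.095, 0.702, 0.096, -0.7]
force: [0.6, 1.0, -1.8]
grip_width: 0.0548
```

```bash
python3 - <<'E'
from seg import *
c=cap('wrist','w13'); d=cap('scene','s13'); e=cap('side','d13')
s=env.sense(); print(s['t'],s['tcp_pos'],s['force'],s['wrist_torque'],mv(np.array([.4375,-.1425,.37])-s['tcp_pos']))
f=d['frame'][210:330,60:200]; cv2.imwrite('pics/s13z.png',cv2.resize(f,None,fx=5,fy=5,interpolation=cv2.INTER_CUBIC))
E
```

```text
15.15 [0.50088346 0.39031083 0.36544059] [ 0.06205266  0.36734229 -2.58133132] [-0.00645521 -0.01286849  0.01729025] (array([-0.0330404 ,  4.13693275,  1.69691825]), 0.0)
```

View pics/w13.png

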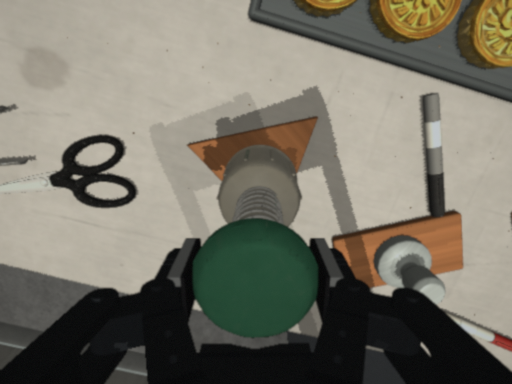

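View pics/s13z.png

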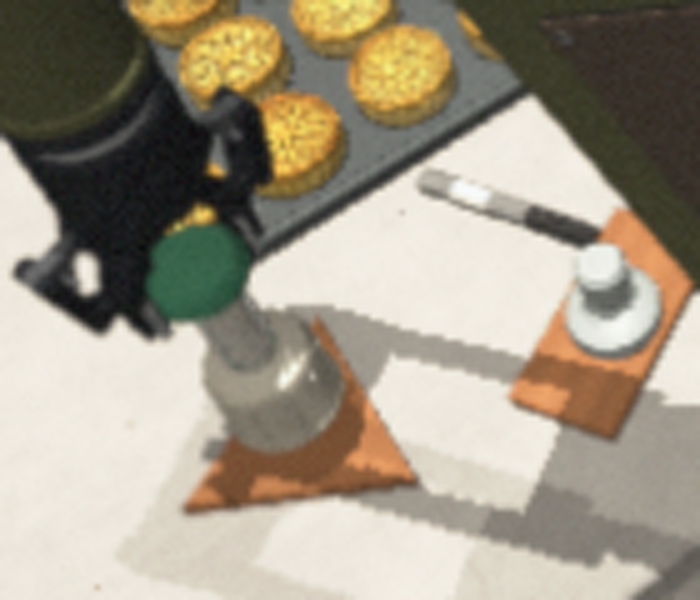

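The press hangs straight in the grip. I'll lift it above the tamper's height and carry it over to the round stand.

>>> move_arm:
  delta_pos:
    - [-0.15, 0, 0]
    - [-0.35, 0, 0]
    - [-0.55, 0.1, 0.04]
    - [-0.55, 0.3, 0.12]
    - [-0.55, 0.55, 0.22]
    - [-0.55, 0.8, 0.33]
  roll: [0, 0, 0, 0, 0, 0]
  gripper: [0, 0, 0, 0, 0, 0]
  newtons: 60

```text
t: 15.9
tcp_pos: [0.4884, 0.2865, 0.431]
tcp_rot: [-0.096, -0.7, -0.095, 0.701]
force: [0.0, -0.2, -2.2]
grip_width: 0.0542
```

>>> move_arm:
  delta_pos:
    - [0, 0.25, 0.1]
    - [0, 0.5, 0.2]
    - [0, 0.75, 0.3]
    - [0, 1, 0.41]
  roll: [0, 0, 0, 0]
  gripper: [0, 0, 0, 0]

```text
t: 16.4
tcp_pos: [0.473, 0.1576, 0.4312]
tcp_rot: [-0.096, -0.7, -0.095, 0.701]
force: [-0.1, 0.5, -1.9]
grip_width: 0.054
```

>>> move_arm:
  delta_pos:
    - [0, 0.25, 0.1]
    - [0, 0.5, 0.2]
    - [0, 0.75, 0.3]
    - [0, 1, 0.41]
  roll: [0, 0, 0, 0]
  gripper: [0, 0, 0, 0]

```text
t: 16.9
tcp_pos: [0.4576, 0.0289, 0.4314]
tcp_rot: [-0.095, -0.7, -0.096, 0.701]
force: [-0.2, -0.1, -2.0]
grip_width: 0.0538
```

>>> move_arm:
  delta_pos:
    - [0, 0.25, 0.1]
    - [0, 0.5, 0.2]
    - [0, 0.75, 0.3]
    - [0, 0.95, 0.38]
    - [0, 1, 0.41]
    - [0, 1, 0.41]
  roll: [0, 0, 0, 0, 0, 0]
  gripper: [0, 0, 0, 0, 0, 0]

```text
t: 17.65
tcp_pos: [0.4426, -0.0989, 0.4317]
tcp_rot: [-0.095, -0.7, -0.095, 0.701]
force: [-0.3, -0.3, -2.7]
grip_width: 0.0537
```

```bash
python3 - <<'E'
from seg import *
s=env.sense(); print(s['t'],s['tcp_pos'],s['force'],s['wrist_torque'],mv(np.array([.4375,-.1425,.325])-s['tcp_pos']))
E
```

```text
17.65 [ 0.44257455 -0.09890984  0.43171862] [-0.28105642 -0.34794293 -2.69428819] [-0.0618418  -0.00117559  0.00387844] (array([0.88901175, 0.34001893, 0.13666887]), 0.0)
```

>>> move_arm:
  delta_pos:
    - [0, 0.2, 0.08]
    - [0.1, 0.34, 0.137]
    - [0.35, 0.34, 0.137]
    - [0.6, 0.34, 0.137]
    - [0.8, 0.34, 0.137]
    - [0.8, 0.34, 0.137]
    - [0.8, 0.34, 0.137]
  roll: [0, 0, 0, 0, 0, 0, 0]
  gripper: [0, 0, 0, 0, 0, 0, 0]

```text
t: 18.52
tcp_pos: [0.4386, -0.1423, 0.337]
tcp_rot: [0.096, 0.701, 0.096, -0.7]
force: [0.5, -0.3, -2.4]
grip_width: 0.0541
```

```bash
python3 - <<'E'
from seg import *
c=cap('wrist','w14'); e=cap('side','d14')
s=env.sense(); print(s['t'],s['tcp_pos'],s['force'],s['wrist_torque'],mv(np.array([.4375,-.1425,.3205])-s['tcp_pos']))
f=e['frame'][130:260,170:320]; cv2.imwrite('pics/d14z.png',cv2.resize(f,None,fx=4.5,fy=4.5,interpolation=cv2.INTER_CUBIC))
E
```

```text
18.625 [ 0.43867137 -0.14254258  0.33749875] [-0.78787285 -0.84379624 -1.90324704] [-0.0372799   0.01185013 -0.01319285] (array([ 0.14163209, -0.00316866,  0.00960241]), 0.0)
```

View pics/w14.png

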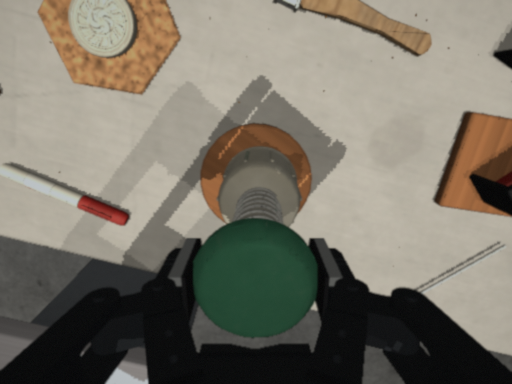

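View pics/d14z.png

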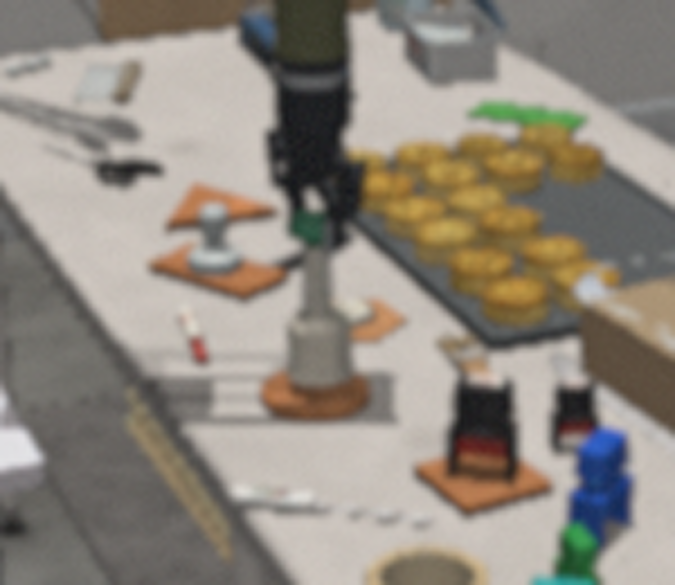

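>>> move_arm:
  delta_pos:
    - [0.05, 0, 0.01]
    - [0.1, 0, 0.01]
    - [0.13, 0, 0.01]
    - [0.135, 0, 0.01]
    - [0.135, 0, 0.01]
  roll: [0, 0, 0, 0, 0]
  gripper: [0, 0, 0, 0, 0]

```text
t: 19.25
tcp_pos: [0.4368, -0.143, 0.3202]
tcp_rot: [0.095, 0.701, 0.095, -0.701]
force: [-1.2, 0.3, -0.1]
grip_width: 0.0539
```

>>> move_arm:
  delta_pos:
    - [0.008, 0, 0]
    - [0.016, 0, 0]
    - [0.016, 0, 0]
  roll: [0, 0, 0]
  gripper: [0, 0, 0]

```text
t: 19.62
tcp_pos: [0.4373, -0.143, 0.3199]
tcp_rot: [0.096, 0.701, 0.095, -0.7]
force: [-1.4, 0.5, 12.4]
grip_width: 0.0538
```

>>> move_arm:
  delta_pos:
    - [-0.012, 0, 0]
    - [-0.012, 0, 0]
    - [-0.012, 0, 0]
    - [-0.012, 0, 0]
    - [-0.012, 0, 0]
    - [-0.012, 0, 0]
    - [-0.2, 0, 0]
    - [-0.6, 0, 0]
    - [-1, 0, 0]
  roll: [0, 0, 0, 0, 0, 0, 0, 0, 0]
  gripper: [0, 0.35, 0.5, 0.8, 1, 1, 1, 1, 1]

```text
t: 20.75
tcp_pos: [0.4366, -0.1429, 0.4391]
tcp_rot: [-0.095, -0.7, -0.096, 0.701]
force: [-0.5, -1.0, -0.2]
grip_width: 0.0853
```

```bash
python3 - <<'E'
from seg import *
c=cap('wrist','w15'); e=cap('side','d15'); 
s=env.sense(); print(s['t'],s['tcp_pos'],s['force'],s['wrist_torque'],mv(np.array([.4434,.197,.405])-s['tcp_pos']))
f=e['frame'][130:260,170:320]; cv2.imwrite('pics/d15z.png',cv2.resize(f,None,fx=4.5,fy=4.5,interpolation=cv2.INTER_CUBIC))
E
```

```text
20.85 [ 0.43842933 -0.14363336  0.44353199] [ 0.9483014  -0.96186613 -0.11068165] [-0.03270271 -0.00166642  0.07005851] (array([ 0.30867759, -2.72628618, -0.79662855]), 0.0)
```

View pics/w15.png

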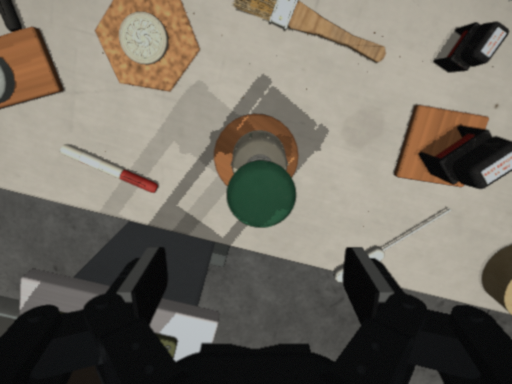

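View pics/d15z.png

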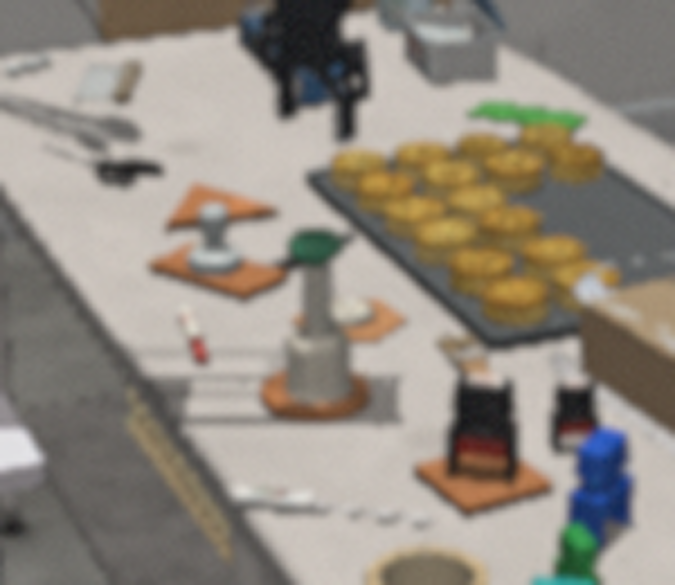

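The press stands upright on the round stand (side crop (318,330)). Next, the tamper.

>>> move_arm:
  delta_pos:
    - [0, -0.4, -0.12]
    - [0, -0.95, -0.28]
    - [0, -0.95, -0.28]
  roll: [0, 0, 0]
  gripper: [1, 1, 1]

```text
t: 21.22
tcp_pos: [0.4379, -0.021, 0.4375]
tcp_rot: [-0.097, -0.7, -0.098, 0.701]
force: [0.1, -0.5, 0.8]
grip_width: 0.0856
```

>>> move_arm:
  delta_pos:
    - [0.3, -0.9, -0.26]
    - [0.5, -0.9, -0.26]
    - [0.5, -0.9, -0.26]
  roll: [0, 0, 0]
  gripper: [1, 1, 1]

```text
t: 21.6
tcp_pos: [0.4384, 0.0899, 0.3752]
tcp_rot: [-0.097, -0.698, -0.097, 0.703]
force: [0.4, 0.4, 0.4]
grip_width: 0.0853
```

>>> move_arm:
  delta_pos:
    - [0.5, -0.9, -0.26]
    - [0.5, -0.9, -0.26]
    - [0.5, -0.9, -0.26]
    - [0.5, -0.9, -0.26]
  roll: [0, 0, 0, 0]
  gripper: [1, 1, 1, 1]

```text
t: 22.1
tcp_pos: [0.4415, 0.1998, 0.3182]
tcp_rot: [-0.096, -0.7, -0.095, 0.701]
force: [0.4, -0.8, 0.4]
grip_width: 0.0853
```

```bash
python3 - <<'E'
from seg import *
c=cap('wrist','w16')
s=env.sense(); print(s['t'],s['tcp_pos'],mv(np.array([.4434,.197,.222])-s['tcp_pos']))
print(project(c,[.4434,.197,.086]))
E
```

```text
22.15 [0.44163047 0.19941795 0.31865708] (array([ 0.80550153,  0.02257969, -0.0084861 ]), 0.0)
[[261.48617838 209.09916732]]
```

View pics/w16.png

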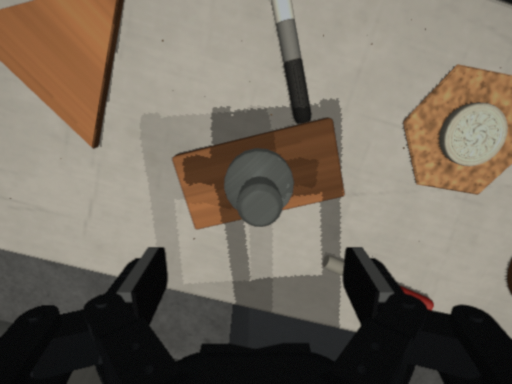

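The tamper top at (260,208) matches the prediction (261,209). I'll descend.

>>> move_arm:
  delta_pos:
    - [0.25, 0.015, -0.01]
    - [0.5, 0.015, -0.01]
    - [0.7, 0.015, -0.01]
    - [0.8, 0.015, -0.01]
    - [0.8, 0.015, -0.01]
  roll: [0, 0, 0, 0, 0]
  gripper: [1, 1, 1, 1, 1]

```text
t: 22.78
tcp_pos: [0.443, 0.1983, 0.2223]
tcp_rot: [-0.095, -0.701, -0.095, 0.701]
force: [-0.8, -0.4, -0.1]
grip_width: 0.0853
```

>>> move_arm:
  delta_pos:
    - [0, 0, 0]
    - [0, 0, 0]
    - [0, 0, 0]
    - [0, 0, 0]
    - [0, 0, 0]
    - [0, 0, 0]
  roll: [0, 0, 0, 0, 0, 0]
  gripper: [0.6, 0.2, 0, -0.2, -0.5, -0.5]
  newtons: 50

```text
t: 23.52
tcp_pos: [0.443, 0.199, 0.2227]
tcp_rot: [0.096, 0.701, 0.095, -0.7]
force: [1.3, -3.5, 5.2]
grip_width: 0.0319
```

>>> move_arm:
  delta_pos:
    - [-0.1, 0, 0]
    - [-0.3, 0, 0]
    - [-0.4, 0, 0]
    - [-0.4, 0, 0]
  roll: [0, 0, 0, 0]
  gripper: [-0.5, -0.5, -0.5, -0.5]

```text
t: 24.02
tcp_pos: [0.4429, 0.1995, 0.2711]
tcp_rot: [0.095, 0.701, 0.096, -0.7]
force: [0.3, 0.2, -4.3]
grip_width: 0.0314
```

```bash
python3 - <<'E'
from seg import *
c=cap('wrist','w17')
s=env.sense(); print(s['t'],s['tcp_pos'],s['force'],s['wrist_torque'],s['grip_width'],mv(np.array([.505,.3885,.24])-s['tcp_pos']))
E
```

```text
24.075 [0.44253923 0.19935339 0.27036517] [ 0.6117351  -0.21394611 -3.28022311] [-0.00705882  0.02964891  0.03159866] 0.031943522454297255 (array([ 0.25384889, -1.37941962, -0.92314408]), 0.0)
```

View pics/w17.png

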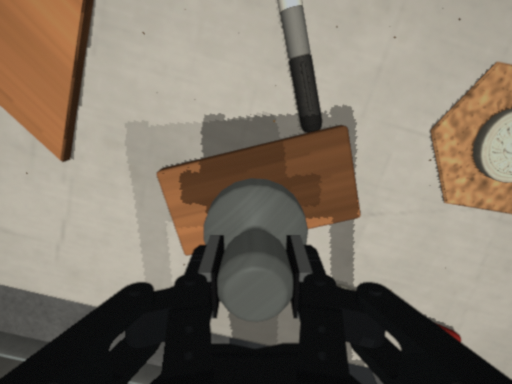

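The tamper is held upright (lifted about 48 mm). I'll carry it to the triangle and re-measure the now empty stand on the way.

>>> move_arm:
  delta_pos:
    - [0, -0.25, -0.16]
    - [0, -0.5, -0.33]
    - [0, -0.75, -0.5]
    - [0, -0.75, -0.5]
  roll: [0, 0, 0, 0]
  gripper: [-0.5, -0.5, -0.5, -0.5]

```text
t: 24.58
tcp_pos: [0.4773, 0.3044, 0.2692]
tcp_rot: [0.096, 0.701, 0.097, -0.7]
force: [-0.9, -0.9, -3.8]
grip_width: 0.0318
```

```bash
python3 - <<'E'
from seg import *
c=cap('wrist','w18'); d=cap('scene','s18')
s=env.sense(); print(s['t'],s['tcp_pos'])
for k,c,p,r in [('w18',c,(170,110),400),('s18',d,(120,300),60)]:
    m=brown(c['frame']); p0=project(c,[.505,.3886,.014])[0]; print(p0)
    cc=comp(m,(float(p0[0]),float(p0[1])),100); a,t=cv2.minEnclosingTriangle(cv2.convexHull(cc)); t=t[:,0]; Q=plane(c,t,.014); print(t.tolist(),Q.round(4).tolist(),Q.mean(0))
    f=c['frame']; cv2.polylines(f,[t.astype(int)],True,(255,0,255)); cv2.imwrite(f'pics/{k}v.png',f)
print(mv(np.array([.505,.3885,.24])-s['tcp_pos']))
E
```

```text
24.675 [0.47570457 0.30195353 0.26885186]
[156.55407945 136.22352969]
[[238.88523864746094, 56.326778411865234], [46.033897399902344, 101.32542419433594], [187.1064910888672, 234.8741455078125]] [[0.5731, 0.3445, 0.014], [0.5083, 0.4687, 0.014], [0.4333, 0.3509, 0.014]] [0.50490796 0.38802998 0.014     ]
[119.37718393 295.71340548]
[[143.01686096191406, 305.7977600097656], [123.38609313964844, 272.57647705078125], [95.84854888916016, 312.08685302734375]] [[0.4277, 0.3486, 0.014], [0.5704, 0.3413, 0.014], [0.503, 0.4676, 0.014]] [0.5003757  0.38583027 0.014     ]
(array([ 0.23846255, -0.62943332, -0.42955197]), 0.0)
```

View pics/w18v.png

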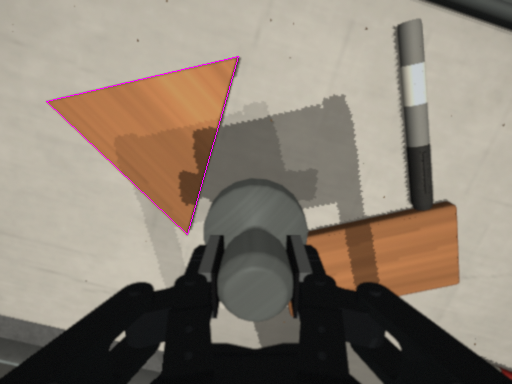

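View pics/s18v.png

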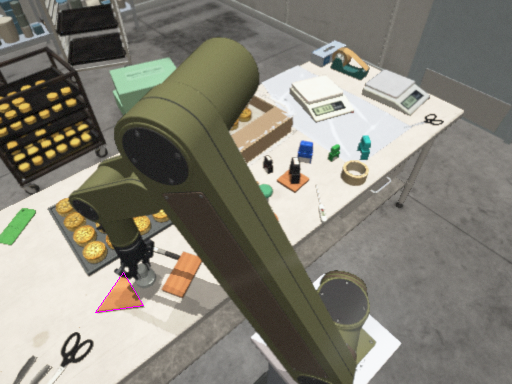

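>>> move_arm:
  delta_pos:
    - [0, -0.3, -0.2]
    - [0, -0.63, -0.43]
    - [0, -0.63, -0.43]
    - [0.15, -0.63, -0.43]
    - [0.34, -0.63, -0.43]
    - [0.34, -0.63, -0.43]
    - [0.34, -0.63, -0.43]
  roll: [0, 0, 0, 0, 0, 0, 0]
  gripper: [-0.5, -0.5, -0.5, -0.5, -0.5, -0.5, -0.5]

```text
t: 25.55
tcp_pos: [0.5056, 0.3877, 0.229]
tcp_rot: [-0.095, -0.7, -0.095, 0.701]
force: [1.7, 0.4, -2.8]
grip_width: 0.0319
```

```bash
python3 - <<'E'
from seg import *
c=cap('wrist','w19')
s=env.sense(); print(s['t'],s['tcp_pos'],mv(np.array([.505,.388,.2235])-s['tcp_pos']))
E
```

```text
25.6 [0.50602679 0.38811244 0.22970696] (array([ 0.05172311, -0.00137946,  0.00850622]), 0.0)
```

View pics/w19.png

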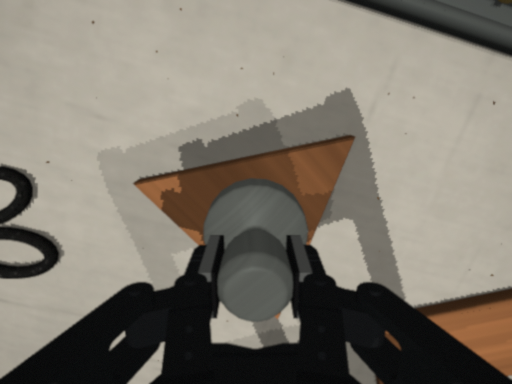

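>>> move_arm:
  delta_pos:
    - [0.03, 0, 0]
    - [0.05, 0, 0]
    - [0.06, 0, 0]
    - [0.06, 0, 0]
  roll: [0, 0, 0, 0]
  gripper: [-0.5, -0.5, -0.5, -0.5]

```text
t: 26.1
tcp_pos: [0.5059, 0.3887, 0.2228]
tcp_rot: [0.095, 0.701, 0.096, -0.7]
force: [-0.8, -1.9, 1.2]
grip_width: 0.0316
```

>>> move_arm:
  delta_pos:
    - [0, 0, 0]
    - [0, 0, 0]
    - [0, 0, 0]
    - [0, 0, 0]
    - [0, 0, 0]
    - [-0.3, 0, 0]
    - [-0.7, 0, 0]
    - [-1, 0, 0]
  roll: [0, 0, 0, 0, 0, 0, 0, 0]
  gripper: [-0.1, 0.2, 0.6, 0.8, 1, 1, 1, 1]

```text
t: 27.1
tcp_pos: [0.5061, 0.3888, 0.3441]
tcp_rot: [0.095, 0.701, 0.096, -0.7]
force: [0.4, 0.3, -0.4]
grip_width: 0.0855
```

```bash
python3 - <<'E'
from seg import *
c=cap('wrist','w20')
s=env.sense(); print(s['t'],s['tcp_pos'],mv(np.array([.5,-.37,.42])-s['tcp_pos']))
E
```

```text
27.15 [0.50725072 0.38963155 0.34939736] (array([-0.62395198,  6.08139086,  1.74625605]), 0.0)
```

View pics/w20.png

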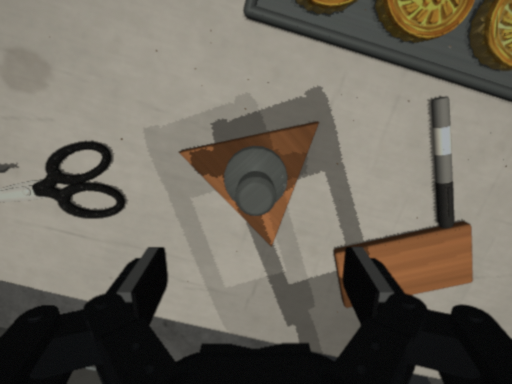

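The tamper stands on the triangle (256,180). While I travel to the stamp, I'll estimate its yaw from the existing views.

```bash
python3 - <<'E'
from seg import *
for k,x0,y0,w,h in [('w2',300,60,150,130),('w15',380,80,132,130)]:
    c=load(k); f=c['frame'][y0:y0+h,x0:x0+w]; cv2.imwrite(f'pics/st_{k}.png',cv2.resize(f,None,fx=5,fy=5,interpolation=cv2.INTER_CUBIC))
E
```

```text
(no output)
```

View pics/st_w2.png

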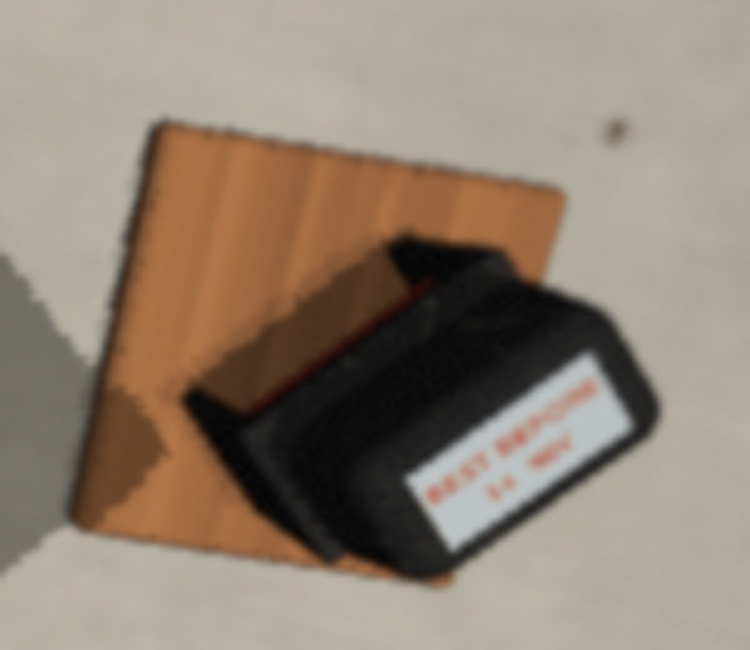

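View pics/st_w15.png

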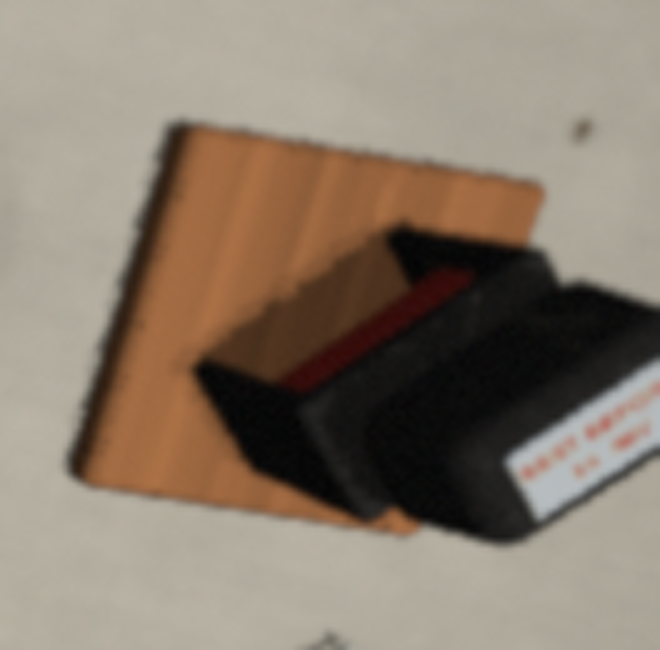

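>>> move_arm:
  delta_pos:
    - [-0.4, 0.5, 0.14]
    - [-0.65, 0.95, 0.27]
    - [-0.65, 0.95, 0.27]
  roll: [0, 0, 0]
  gripper: [1, 1, 1]

```text
t: 27.52
tcp_pos: [0.5053, 0.268, 0.4225]
tcp_rot: [0.095, 0.702, 0.095, -0.7]
force: [-0.2, 0.1, -0.1]
grip_width: 0.0854
```

>>> move_arm:
  delta_pos:
    - [0, 0.5, 0.14]
    - [0, 0.95, 0.27]
    - [0, 0.95, 0.27]
  roll: [0, 0, 0]
  gripper: [1, 1, 1]

```text
t: 27.9
tcp_pos: [0.5042, 0.1489, 0.4195]
tcp_rot: [-0.094, -0.7, -0.094, 0.701]
force: [-0.2, -0.0, -0.3]
grip_width: 0.0857
```

>>> move_arm:
  delta_pos:
    - [0, 0.5, 0.14]
    - [0, 0.95, 0.27]
    - [0, 0.95, 0.27]
  roll: [0, 0, 0]
  gripper: [1, 1, 1]

```text
t: 28.28
tcp_pos: [0.5041, 0.0313, 0.4196]
tcp_rot: [-0.094, -0.701, -0.094, 0.701]
force: [0.3, 1.5, -0.1]
grip_width: 0.0855
```

>>> move_arm:
  delta_pos:
    - [0, 0.5, 0.14]
    - [0, 0.95, 0.27]
    - [0, 0.95, 0.27]
  roll: [0, 0, 0]
  gripper: [1, 1, 1]

```text
t: 28.65
tcp_pos: [0.5039, -0.0869, 0.4197]
tcp_rot: [0.094, 0.701, 0.094, -0.701]
force: [-0.4, 0.7, 1.0]
grip_width: 0.0856
```

>>> move_arm:
  delta_pos:
    - [0, 0.5, 0.14]
    - [0, 0.95, 0.27]
    - [0, 0.95, 0.27]
    - [0, 0.95, 0.27]
  roll: [0, 0, 0, 0]
  gripper: [1, 1, 1, 1]

```text
t: 29.15
tcp_pos: [0.5029, -0.2021, 0.4196]
tcp_rot: [-0.095, -0.7, -0.097, 0.701]
force: [1.1, 0.2, 0.0]
grip_width: 0.0852
```

```bash
python3 - <<'E'
from seg import *
c=cap('wrist','w21')
s=env.sense(); print(s['t'],s['tcp_pos'])
p=project(c,[.5115,-.369,.1])[0]; print(p)
E
```

```text
29.2 [ 0.50274979 -0.20174575  0.4197199 ]
[417.62298752 212.45658785]
```

View pics/w21.png

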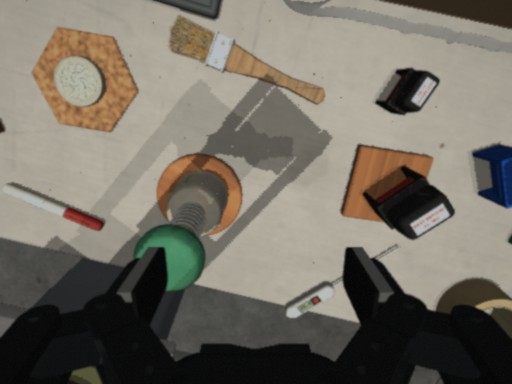

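The crop confirms the large black stamp with a "BEST BEFORE" label on the square stand. The small black one sits at (408,90) in w21.

```bash
python3 - <<'E'
from seg import *
c=load('w2'); L=np.array([(405,480),(590,352),(635,415),(455,552)])/5+(300,60)
P=plane(c,L,.111); print(P.round(4)); 
v=P[1]-P[0]+P[2]-P[3]; print('center',P.mean(0),'long axis deg',np.degrees(np.arctan2(v[1],v[0])), np.linalg.norm(P[1]-P[0]),np.linalg.norm(P[2]-P[1]))
s=env.sense(); R=rot(s); w=R.T@v; print('tool frame',w, np.degrees(np.arctan2(w[2],w[1]))); print(s['q'])
print(mv(np.array([.5,-.33,.41])-s['tcp_pos']))
E
```

```text
[[ 0.5004 -0.3595  0.111 ]
 [ 0.5294 -0.3814  0.111 ]
 [ 0.5217 -0.3935  0.111 ]
 [ 0.4907 -0.3731  0.111 ]]
center [ 0.51055623 -0.3769004   0.111     ] long axis deg -35.204285465243636 0.03640523603232704 0.014368766495497004
tool frame [-0.0001225   0.05691424 -0.04637974] -39.17678802694348
[-4.60115584e-01  2.49358791e-01  1.55113556e+00  1.46597362e-03
  1.34256505e+00  8.37745329e-01]
(array([0.07895111, 1.02331256, 0.30981653]), 0.0)
```

>>> move_arm:
  delta_pos:
    - [0, 0.3, 0.1]
    - [0, 0.6, 0.2]
    - [0, 0.95, 0.28]
    - [0, 0.95, 0.28]
    - [0, 0.95, 0.28]
    - [0, 0.95, 0.28]
  roll: [0.2, 0.4, 0.6, 0.8, 1, 1]
  gripper: [1, 1, 1, 1, 1, 1]

```text
t: 29.95
tcp_pos: [0.5011, -0.3207, 0.4201]
tcp_rot: [0.179, -0.684, 0.178, 0.684]
force: [0.4, 0.5, 0.0]
grip_width: 0.0856
```

```bash
python3 - <<'E'
from seg import *
c=cap('wrist','w22')
s=env.sense(); print(s['t'],s['tcp_pos'],s['q'])
x,y=project(c,[.5105,-.369,.1])[0]; print(x,y)
x=int(x);y=int(y); f=c['frame'][max(0,y-75):y+75,max(0,x-100):x+100]; print(max(0,x-100),max(0,y-75)); cv2.imwrite('pics/w22z.png',cv2.resize(f,None,fx=4,fy=4,interpolation=cv2.INTER_CUBIC))
E
```

```text
30.0 [ 0.50104866 -0.32090173  0.42019246] [-6.40813219e-01  3.23751916e-01  1.44015493e+00  5.80599686e-04
  1.37804928e+00  1.43926195e+00]
296.8743140697041 143.42086537918652
196 68
```

View pics/w22.png

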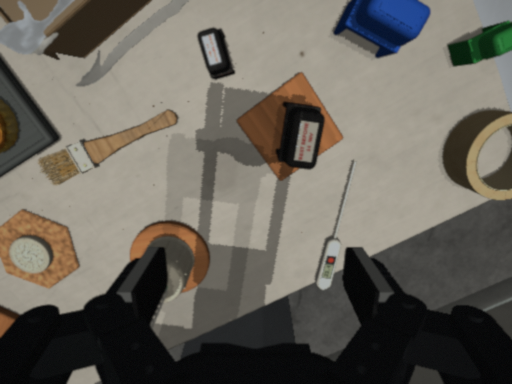

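View pics/w22z.png

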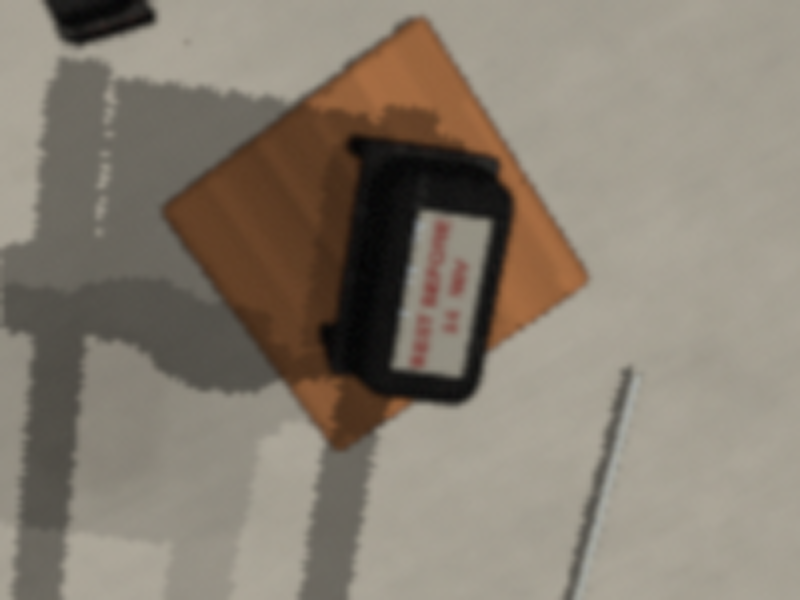

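```bash
python3 - <<'E'
from seg import *
c=load('w2'); e=load('w22')
A=np.array([(405,480),(590,352),(635,415),(455,552)])/5+(300,60)
B=np.array([(392,370),(420,210),(492,217),(463,378)])/4+(196,68)
for a,b in zip(A,B): print(tri([(c,a),(e,b)])[0].round(4))
X,r=tri([(c,A.mean(0)),(e,B.mean(0))]); print('label',X,r)
P=plane(e,B,.111); v=P[1]-P[0]+P[2]-P[3]; print(P.mean(0),np.degrees(np.arctan2(v[1],v[0])))
R=rot(env.sense()); w=R.T@v; print('roll needed deg',np.degrees(np.arctan2(w[1],-w[2])))
F=np.array([(350,143),(328,355)])/4+(196,68); G=np.array([(188,395),(392,243)])/5+(300,60)
for a,b in zip(F,G[::-1]): print('foot',plane(e,[a],.014),plane(c,[b],.014),tri([(e,a),(c,b)]))
E
```

```text
[ 0.5004 -0.359   0.1122]
[ 0.5294 -0.3809  0.112 ]
[ 0.5209 -0.394   0.111 ]
[ 0.4908 -0.3724  0.1125]
label [ 0.51053704 -0.37679403  0.11159432] [0.0002786017983378706, 0.00027860179833780066]
[ 0.50984582 -0.37673376  0.111     ] -36.466402527708425
roll needed deg 7.280490428945244
foot [[ 0.54237555 -0.38005831  0.014     ]] [[ 0.54257298 -0.37999118  0.014     ]] (array([ 0.54247522, -0.38001708,  0.01404059]), [0.00010370162096028245, 0.00010370162096037179])
foot [[ 0.48938587 -0.34460275  0.014     ]] [[ 0.49747362 -0.34704613  0.014     ]] (array([ 0.49563837, -0.34387041,  0.02928386]), [0.003153533964740065, 0.003153533964740192])
```

Label top z 0.1116, centre (.5105,-.377), yaw about -35.5°. I'll align over it.

```bash
python3 - <<'E'
from seg import *
s=env.sense(); print(mv(np.array([.5095,-.377,.33])-s['tcp_pos']))
E
```

```text
(array([ 0.75129202,  0.37425111, -0.28966805]), 0.0)
```

>>> move_arm:
  delta_pos:
    - [0, 0.2, -0.15]
    - [0, 0.37, -0.29]
    - [0.3, 0.37, -0.29]
    - [0.6, 0.37, -0.29]
    - [0.6, 0.37, -0.29]
  roll: [0.15, 0.15, 0.15, 0.15, 0.15]
  gripper: [1, 1, 1, 1, 1]

```text
t: 30.62
tcp_pos: [0.5082, -0.3767, 0.3452]
tcp_rot: [0.22, -0.67, 0.218, 0.675]
force: [0.1, 1.0, 0.2]
grip_width: 0.0855
```

```bash
python3 - <<'E'
from seg import *
c=cap('wrist','w23')
s=env.sense(); print(s['t'],s['tcp_pos'],s['q'][5],mv(np.array([.5095,-.377,.248])-s['tcp_pos']))
f=c['frame'][90:330,130:400]; cv2.imwrite('pics/w23z.png',cv2.resize(f,None,fx=2.5,fy=2.5,interpolation=cv2.INTER_CUBIC))
E
```

```text
30.675 [ 0.5089578  -0.37737514  0.34733901] 1.4957092706639943 (array([ 0.82781783, -0.004829  , -0.00435344]), 0.0)
```

View pics/w23z.png

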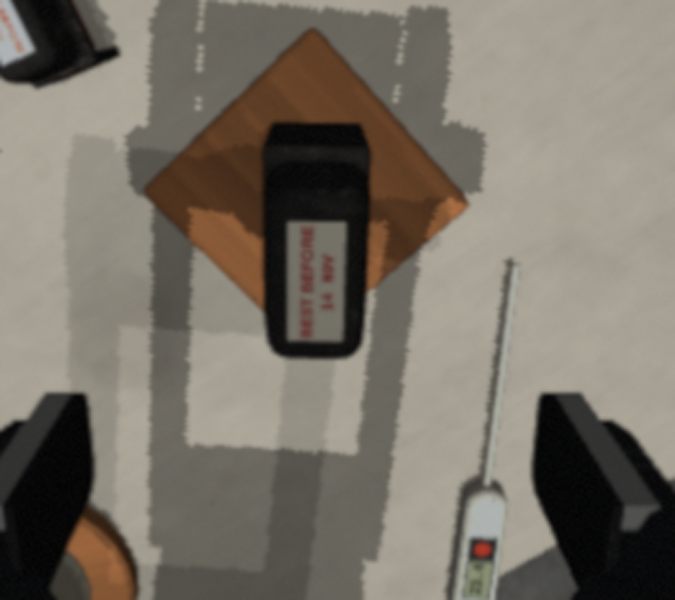

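The stamp is square to the jaws and centred (crop x 316, fingers 92 and 535). I'll descend and grip.

>>> move_arm:
  delta_pos:
    - [0.25, 0, 0]
    - [0.5, 0, 0]
    - [0.7, 0, 0]
    - [0.83, 0, 0]
    - [0.83, 0, 0]
    - [0.83, 0, 0]
  roll: [0, 0, 0, 0, 0, 0]
  gripper: [1, 1, 1, 1, 1, 1]

```text
t: 31.42
tcp_pos: [0.5095, -0.3788, 0.25]
tcp_rot: [-0.219, 0.673, -0.22, -0.671]
force: [0.7, -0.7, 0.2]
grip_width: 0.0853
```

>>> move_arm:
  delta_pos:
    - [0, 0, 0]
    - [0, 0, 0]
    - [0, 0, 0]
    - [0, 0, 0]
    - [0, 0, 0]
    - [0, 0, 0]
  roll: [0, 0, 0, 0, 0, 0]
  gripper: [0.6, 0.2, 0, -0.2, -0.5, -0.5]
  newtons: 40

```text
t: 32.17
tcp_pos: [0.509, -0.3784, 0.2488]
tcp_rot: [-0.22, 0.672, -0.22, -0.672]
force: [1.3, 0.7, 2.1]
grip_width: 0.0334
```

>>> move_arm:
  delta_pos:
    - [-0.1, 0, 0]
    - [-0.3, 0, 0]
    - [-0.4, 0, 0]
    - [-0.4, 0, 0]
  roll: [0, 0, 0, 0]
  gripper: [-0.5, -0.5, -0.5, -0.5]

```text
t: 32.67
tcp_pos: [0.5091, -0.3788, 0.2979]
tcp_rot: [-0.219, 0.673, -0.22, -0.671]
force: [-0.7, 0.3, -1.0]
grip_width: 0.0333
```

```bash
python3 - <<'E'
from seg import *
e=cap('wrist','w24'); c=load('w23')
s=env.sense(); print(s['t'],s['tcp_pos'],s['force'],s['wrist_torque'],s['grip_width'])
P=plane(c,np.array([(313,28),(468,207),(145,190)])/2.5+(130,90),.014); print(P.round(4),(P[1]+P[2])/2)
m=brown(e['frame']); p=project(e,[.5115,-.369,.014])[0]; h=hull(m,p,110); e2=e['frame'].copy(); cv2.polylines(e2,[h],True,(255,0,255)); t=np.array(cv2.approxPolyN(h,4)[0],float).reshape(-1,2); Q=plane(e,t,.014); print(Q.round(4),Q.mean(0)); cv2.imwrite('pics/w24v.png',e2)
print(mv(np.array([.4475,.198,.3])-s['tcp_pos']))
E
```

```text
32.725 [ 0.50881737 -0.37849773  0.29692182] [ 0.89120453 -0.56689371 -1.19379673] [ 0.01836812  0.03242783 -0.00120536] 0.033648516715035416
[[ 0.5638 -0.4148  0.014 ]
 [ 0.4706 -0.4246  0.014 ]
 [ 0.5529 -0.3234  0.014 ]] [ 0.51173357 -0.37399738  0.014     ]
[[ 0.5017 -0.3276  0.014 ]
 [ 0.554  -0.3229  0.014 ]
 [ 0.5648 -0.4154  0.014 ]
 [ 0.444  -0.4292  0.014 ]] [ 0.51611265 -0.37377984  0.014     ]
(array([-0.0284404 , -3.57296254,  3.25187977]), 0.0)
```

View pics/w24v.png

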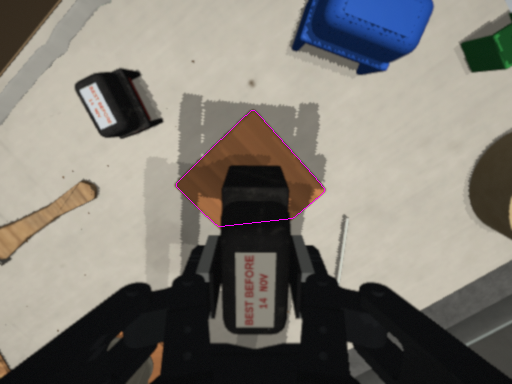

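The stamp is held. With the square partly clear, its diagonal puts the centre near (.512,-.374). I'll lift above the press knob and turn back.

>>> move_arm:
  delta_pos:
    - [-0.2, 0, 0]
    - [-0.45, 0, 0]
    - [-0.7, 0, 0]
    - [-0.9, 0, 0]
    - [-1, 0, 0]
    - [-1, 0, 0]
    - [-1, 0, 0]
  roll: [-0.1, -0.25, -0.4, -0.6, -0.8, -1, -1]
  gripper: [-0.5, -0.5, -0.5, -0.5, -0.5, -0.5, -0.5]

```text
t: 33.6
tcp_pos: [0.5086, -0.3783, 0.4156]
tcp_rot: [-0.053, -0.705, -0.054, 0.706]
force: [-0.2, -0.1, -1.7]
grip_width: 0.0333
```

```bash
python3 - <<'E'
from seg import *
e=cap('wrist','w25'); d=cap('side','d25')
s=env.sense(); print(s['t'],s['tcp_pos'],s['force'],s['grip_width'])
f=d['frame'][130:280,200:350]; cv2.imwrite('pics/d25z.png',cv2.resize(f,None,fx=4,fy=4,interpolation=cv2.INTER_CUBIC))
print(mv(np.array([.4475,.198,.45])-s['tcp_pos']))
E
```

```text
33.7 [ 0.50864801 -0.37833152  0.41550612] [-0.08370061  0.44120684 -0.27211312] 0.03322246947464215
(array([-0.28043981, -4.82537256, -0.21435343]), 0.0)
```

View pics/d25z.png

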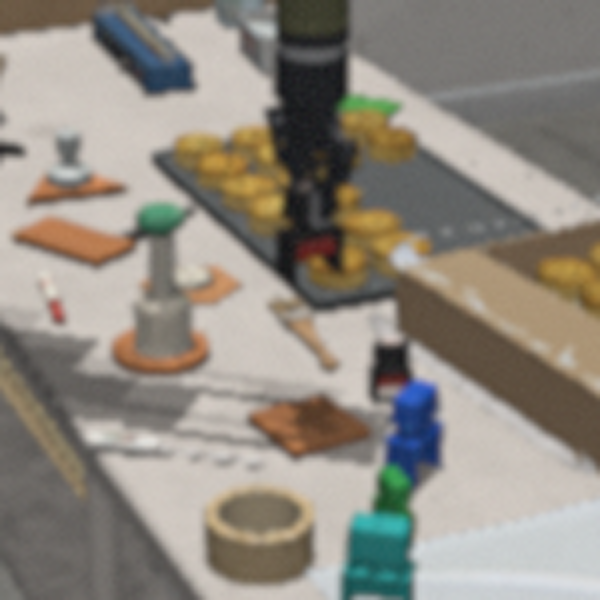

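View pics/w25.png

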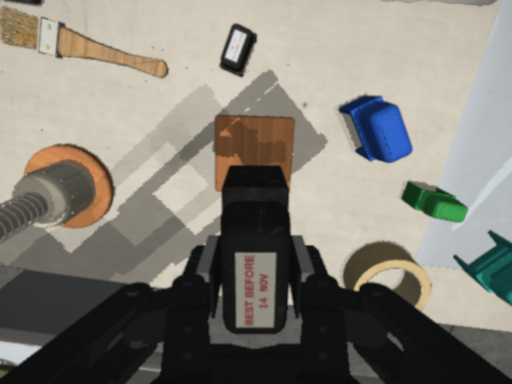

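>>> move_arm:
  delta_pos:
    - [-0.15, -0.1, 0]
    - [-0.3, -0.3, -0.01]
    - [-0.3, -0.55, -0.02]
    - [-0.3, -0.8, -0.04]
    - [-0.3, -0.97, -0.043]
  roll: [0, 0, 0, 0, 0]
  gripper: [-0.5, -0.5, -0.5, -0.5, -0.5]

```text
t: 34.33
tcp_pos: [0.4957, -0.2601, 0.4544]
tcp_rot: [0.055, 0.706, 0.054, -0.704]
force: [0.9, -0.5, -0.3]
grip_width: 0.0334
```

>>> move_arm:
  delta_pos:
    - [0, -0.25, -0.01]
    - [0, -0.5, -0.02]
    - [0, -0.75, -0.03]
    - [0, -0.97, -0.043]
  roll: [0, 0, 0, 0]
  gripper: [-0.5, -0.5, -0.5, -0.5]

```text
t: 34.83
tcp_pos: [0.483, -0.1451, 0.4536]
tcp_rot: [0.054, 0.705, 0.054, -0.705]
force: [0.8, -0.5, -0.3]
grip_width: 0.0333
```

>>> move_arm:
  delta_pos:
    - [0, -0.25, -0.01]
    - [0, -0.5, -0.02]
    - [0, -0.75, -0.03]
    - [0, -0.97, -0.043]
  roll: [0, 0, 0, 0]
  gripper: [-0.5, -0.5, -0.5, -0.5]

```text
t: 35.33
tcp_pos: [0.4702, -0.0294, 0.4536]
tcp_rot: [0.054, 0.706, 0.054, -0.705]
force: [-0.5, 0.0, -0.7]
grip_width: 0.0333
```

>>> move_arm:
  delta_pos:
    - [0, -0.25, -0.01]
    - [0, -0.5, -0.02]
    - [0, -0.75, -0.03]
    - [0, -0.97, -0.043]
  roll: [0, 0, 0, 0]
  gripper: [-0.5, -0.5, -0.5, -0.5]

```text
t: 35.83
tcp_pos: [0.4574, 0.0863, 0.4535]
tcp_rot: [0.054, 0.706, 0.054, -0.704]
force: [0.7, 0.6, -1.2]
grip_width: 0.0337
```

>>> move_arm:
  delta_pos:
    - [0.1, -0.25, -0.01]
    - [0.3, -0.5, -0.02]
    - [0.5, -0.75, -0.03]
    - [0.7, -0.95, -0.043]
    - [0.8, -0.95, -0.043]
    - [0.8, -0.95, -0.043]
  roll: [0, 0, 0, 0, 0, 0]
  gripper: [-0.5, -0.5, -0.5, -0.5, -0.5, -0.5]

```text
t: 36.58
tcp_pos: [0.4455, 0.1981, 0.3564]
tcp_rot: [-0.055, -0.705, -0.054, 0.705]
force: [0.7, 0.2, -0.6]
grip_width: 0.0334
```

```bash
python3 - <<'E'
from seg import *
e=cap('wrist','w26')
s=env.sense(); print(s['t'],s['tcp_pos'],s['force'],s['grip_width'])
m=brown(e['frame']); p=project(e,[.4475,.198,.014])[0]; h=hull(m,p,140); e2=e['frame'].copy(); cv2.polylines(e2,[h],True,(255,0,255)); t=np.array(cv2.approxPolyN(h,4)[0],float).reshape(-1,2); Q=plane(e,t,.014); print(p,Q.round(4),Q.mean(0)); cv2.imwrite('pics/w26v.png',e2)
print(mv(np.array([.4475,.198,.262])-s['tcp_pos']))
E
```

```text
36.625 [0.44595943 0.19791802 0.35704059] [ 0.75910186  0.21950352 -1.33353832] 0.03355282106023537
[256.63680889 169.44607584] [[0.3799 0.2441 0.014 ]
 [0.4438 0.281  0.014 ]
 [0.5492 0.0954 0.014 ]
 [0.4841 0.0556 0.014 ]] [0.46424685 0.16903298 0.014     ]
(array([ 0.79200842,  0.00090506, -0.01260782]), 0.0)
```

View pics/w26v.png

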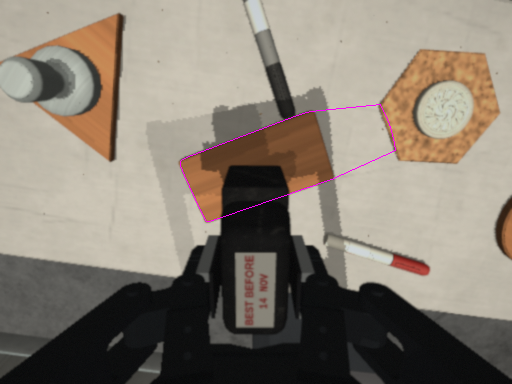

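The stamp is above the oblong stand, and its left corners agree with the earlier measurement. I'll lower it.

>>> move_arm:
  delta_pos:
    - [0.2, 0, -0.01]
    - [0.4, 0, -0.01]
    - [0.6, 0, -0.01]
    - [0.75, 0, -0.01]
    - [0.8, 0, -0.01]
    - [0.8, 0, -0.01]
    - [0.8, 0, -0.01]
  roll: [0, 0, 0, 0, 0, 0, 0]
  gripper: [-0.5, -0.5, -0.5, -0.5, -0.5, -0.5, -0.5]

```text
t: 37.5
tcp_pos: [0.4478, 0.1984, 0.2616]
tcp_rot: [0.054, 0.706, 0.054, -0.704]
force: [0.3, -0.4, -2.0]
grip_width: 0.0337
```

```bash
python3 - <<'E'
from seg import *
e=cap('wrist','w27','');
s=env.sense(); print(s['t'],s['tcp_pos'],s['force'])
cv2.imwrite('pics/w27.png',e['frame']); print(mv(np.array([.4475,.198,.2495])-s['tcp_pos']))
E
```

```text
Traceback (most recent call last):
TypeError: cap() takes from 1 to 2 positional arguments but 3 were given
```

>>> move_arm:
  delta_pos:
    - [0.05, 0, 0]
    - [0.09, 0, 0]
    - [0.1, 0, 0]
    - [0.105, 0, 0]
    - [0.11, 0, 0]
    - [0.11, 0, 0]
  roll: [0, 0, 0, 0, 0, 0]
  gripper: [-0.5, -0.5, -0.5, -0.5, -0.5, -0.5]

```text
t: 38.25
tcp_pos: [0.447, 0.1985, 0.2487]
tcp_rot: [0.054, 0.705, 0.054, -0.705]
force: [-3.2, -0.9, 13.4]
grip_width: 0.0335
```

```bash
python3 - <<'E'
from seg import *
e=cap('wrist','w27');d=cap('scene','s27')
s=env.sense(); print(s['t'],s['tcp_pos'],s['force'])
E
```

```text
38.35 [0.44696316 0.19847816 0.24873659] [-3.86825302 -0.76620954 12.81904704]
```

View pics/w27.png

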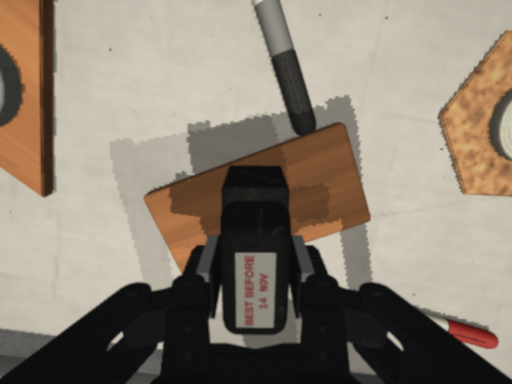

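>>> move_arm:
  delta_pos:
    - [-0.01, 0, 0]
    - [-0.01, 0, 0]
    - [-0.01, 0, 0]
    - [-0.01, 0, 0]
    - [-0.01, 0, 0]
    - [-0.01, 0, 0]
    - [-0.3, 0, 0]
    - [-0.7, 0, 0]
    - [-1, 0, 0]
  roll: [0, 0, 0, 0, 0, 0, 0, 0, 0]
  gripper: [-0.5, -0.1, 0.2, 0.6, 1, 1, 1, 1, 1]

```text
t: 39.48
tcp_pos: [0.4473, 0.1985, 0.3692]
tcp_rot: [0.054, 0.705, 0.054, -0.705]
force: [0.0, 0.2, -0.6]
grip_width: 0.0856
```

```bash
python3 - <<'E'
from seg import *
e=cap('wrist','w28')
s=env.sense(); print(s['t'],s['tcp_pos'],mv(np.array([.5365,.0215,.3])-s['tcp_pos']))
E
```

```text
39.525 [0.44868848 0.19901955 0.37355349] (array([ 0.61485168,  1.57463675, -0.49200783]), 0.0)
```

View pics/w28.png

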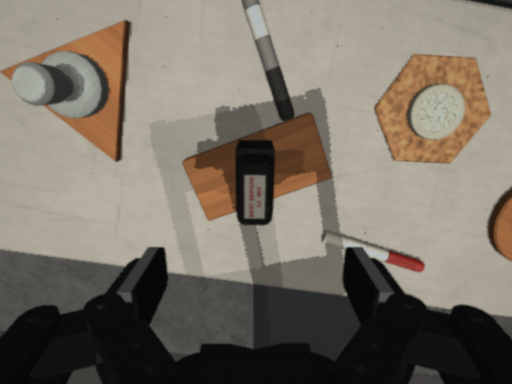

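The stamp stands on the oblong stand (255,182). Last, the plate from the mat.

>>> move_arm:
  delta_pos:
    - [0, 0.4, -0.12]
    - [0, 0.79, -0.245]
    - [0, 0.79, -0.245]
  roll: [0, 0, 0]
  gripper: [1, 1, 1]

```text
t: 39.9
tcp_pos: [0.492, 0.107, 0.3674]
tcp_rot: [0.053, 0.706, 0.052, -0.705]
force: [0.1, 1.1, -0.7]
grip_width: 0.0852
```

>>> move_arm:
  delta_pos:
    - [0.3, 0.4, -0.12]
    - [0.6, 0.78, -0.245]
    - [0.9, 0.78, -0.245]
    - [0.9, 0.78, -0.245]
    - [0.9, 0.78, -0.245]
  roll: [0, 0, 0, 0, 0]
  gripper: [0.55, 0.55, 0.55, 0.55, 0.55]

```text
t: 40.52
tcp_pos: [0.5341, 0.0221, 0.2601]
tcp_rot: [0.054, 0.705, 0.054, -0.705]
force: [-1.4, 0.8, -0.1]
grip_width: 0.0664
```

```bash
python3 - <<'E'
from seg import *
e=cap('wrist','w29')
s=env.sense(); print(s['t'],s['tcp_pos'],s['grip_width'],mv(np.array([.5365,.0215,.185])-s['tcp_pos']))
h,sa,v=cv2.split(cv2.cvtColor(e['frame'],cv2.COLOR_BGR2HSV))
p=project(e,[.5365,.0215,.016])[0]; print(p)
m=((sa<80)&(v>40)).astype(np.uint8)*255
k=comp(m,(float(p[0]),float(p[1])),300); el=cv2.fitEllipse(k); print(el,plane(e,[el[0]],.016))
f=e['frame'].copy(); cv2.ellipse(f,el,(0,0,255)); cv2.imwrite('pics/w29v.png',f)
E
```

```text
40.575 [0.53438429 0.02209501 0.26067573] 0.06594966804307506 (array([ 0.63066452,  0.0075108 , -0.0153901 ]), 0.0)
[258.76875803 201.71978524]
((278.09033203125, 150.2644805908203), (356.2227478027344, 570.98193359375), 100.20164489746094) [[0.57646556 0.01414267 0.016     ]]
```

View pics/w29v.png

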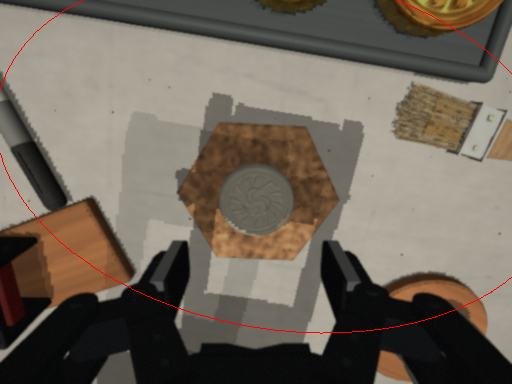

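>>> move_arm:
  delta_pos:
    - [0.2, 0, -0.03]
    - [0.4, 0, -0.03]
    - [0.6, 0, -0.03]
    - [0.695, 0, -0.03]
    - [0.695, 0, -0.03]
    - [0.695, 0, -0.03]
  roll: [0, 0, 0, 0, 0, 0]
  gripper: [0.55, 0.55, 0.55, 0.55, 0.55, 0.55]

```text
t: 41.32
tcp_pos: [0.5382, 0.022, 0.1771]
tcp_rot: [0.054, 0.706, 0.054, -0.704]
force: [-0.7, -0.1, -0.1]
grip_width: 0.0663
```

```bash
python3 - <<'E'
from seg import *
e=cap('wrist','w30')
s=env.sense(); print(s['t'],s['tcp_pos'],s['force'])
E
```

```text
41.375 [0.53820884 0.02189714 0.1771351 ] [ 0.74981396 -0.075504   -0.56376925]
```

View pics/w30.png

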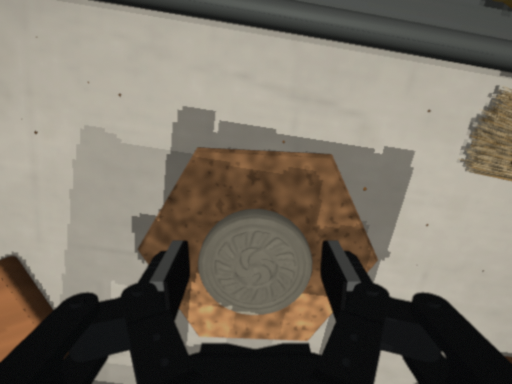

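>>> move_arm:
  delta_pos:
    - [0, 0, 0]
    - [0, 0, 0]
    - [0, 0, 0]
    - [0, 0, 0]
    - [0, 0, 0]
  roll: [0, 0, 0, 0, 0]
  gripper: [0.4, 0.2, 0, -0.2, -0.2]
  newtons: 30

```text
t: 42.0
tcp_pos: [0.5379, 0.0217, 0.1771]
tcp_rot: [0.054, 0.706, 0.054, -0.704]
force: [-0.5, 0.8, 6.2]
grip_width: 0.0549
```

>>> move_arm:
  delta_pos:
    - [-0.05, 0, 0]
    - [-0.3, 0, 0]
    - [-0.6, 0, 0]
    - [-0.9, 0, 0]
    - [-1, 0, 0]
    - [-1, 0, 0]
  roll: [0, 0, 0, 0, 0, 0]
  gripper: [-0.2, -0.2, -0.2, -0.2, -0.2, -0.2]

```text
t: 42.75
tcp_pos: [0.5377, 0.0217, 0.2966]
tcp_rot: [0.054, 0.706, 0.054, -0.704]
force: [0.5, -0.4, -1.4]
grip_width: 0.0551
```

```bash
python3 - <<'E'
from seg import *
e=cap('wrist','w31')
s=env.sense(); print(s['t'],s['tcp_pos'],s['force'],mv(np.array([.5115,-.373,.297])-s['tcp_pos']))
E
```

```text
42.8 [0.5372059  0.02175916 0.29554435] [-0.82634445 -0.06188366 -0.19086351] (array([-0.01210074,  3.21862214,  0.71289641]), 0.0)
```

View pics/w31.png

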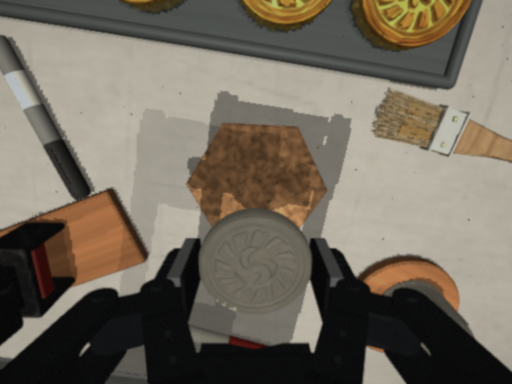

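>>> move_arm:
  delta_pos:
    - [0, 0.25, 0]
    - [0, 0.5, 0]
    - [0, 0.75, -0.05]
    - [0, 0.95, -0.1]
  roll: [0, 0, 0, 0]
  gripper: [-0.2, -0.2, -0.2, -0.2]

```text
t: 43.3
tcp_pos: [0.5666, -0.0901, 0.2941]
tcp_rot: [-0.053, -0.704, -0.054, 0.706]
force: [0.4, -0.6, 0.4]
grip_width: 0.0549
```

>>> move_arm:
  delta_pos:
    - [0, 0.25, 0]
    - [0, 0.5, 0]
    - [0, 0.75, 0]
    - [0, 0.95, 0.1]
  roll: [0, 0, 0, 0]
  gripper: [-0.2, -0.2, -0.2, -0.2]

```text
t: 43.8
tcp_pos: [0.573, -0.2049, 0.2946]
tcp_rot: [-0.054, -0.705, -0.054, 0.705]
force: [0.5, -0.4, -0.1]
grip_width: 0.055
```

>>> move_arm:
  delta_pos:
    - [0, 0.25, 0.1]
    - [0, 0.5, 0.2]
    - [0, 0.7, 0.3]
    - [0, 0.7, 0.3]
    - [0, 0.7, 0.3]
  roll: [0, 0, 0, 0, 0]
  gripper: [-0.2, -0.2, -0.2, -0.2, -0.2]

```text
t: 44.42
tcp_pos: [0.5495, -0.2917, 0.295]
tcp_rot: [-0.053, -0.705, -0.054, 0.705]
force: [-0.4, 0.2, 0.5]
grip_width: 0.055
```

```bash
python3 - <<'E'
from seg import *
e=cap('wrist','w32'); d=cap('side','d32')
s=env.sense(); print(s['t'],s['tcp_pos'],s['force'],mv(np.array([.5115,-.373,.297])-s['tcp_pos']))
for c in (e,d):
    m=brown(c['frame']); p=project(c,[.5115,-.373,.014])[0]
    k=comp(m,(float(p[0]),float(p[1])),60); h=cv2.convexHull(k); t=np.array(cv2.approxPolyN(h,4)[0],float).reshape(-1,2); Q=plane(c,t,.014); print(t.tolist(),Q.round(4).tolist(),Q.mean(0),[np.linalg.norm(Q[i]-Q[i-1]).round(4) for i in range(4)])
    cv2.polylines(c['frame'],[h],True,(255,0,255))
cv2.imwrite('pics/w32v.png',e['frame'])
E
```

```text
44.525 [ 0.54971621 -0.29112367  0.29546427] [ 0.44282893 -0.68699256 -0.54407075] (array([-0.01324745,  0.62542863,  0.41926901]), 0.0)
[[400.0, 189.0], [380.0, 297.0], [288.0, 228.0], [290.0, 186.0]] [[0.5682, -0.4125, 0.014], [0.459, -0.4261, 0.014], [0.5176, -0.3242, 0.014], [0.5564, -0.3186, 0.014]] [ 0.52531687 -0.37036017  0.014     ] [np.float64(0.0947), np.float64(0.11), np.float64(0.1176), np.float64(0.0393)]
[[294.0, 237.0], [273.0, 243.0], [261.0, 233.0], [280.0, 228.0]] [[0.5671, -0.4218, 0.014], [0.4661, -0.4339, 0.014], [0.4558, -0.3351, 0.014], [0.5487, -0.3254, 0.014]] [ 0.50943559 -0.37906383  0.014     ] [np.float64(0.0982), np.float64(0.1017), np.float64(0.0993), np.float64(0.0935)]
```

View pics/w32v.png

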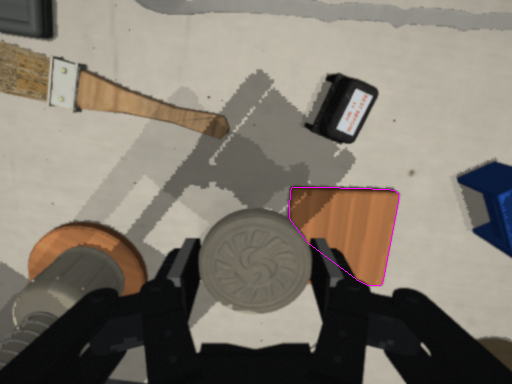

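Estimates of the square's centre: (.512,-.374), (.515,-.3715), and the side camera (.509,-.379), which is biased by the visible side walls. I'll use (.5125,-.373).

>>> move_arm:
  delta_pos:
    - [0, 0.2, 0.13]
    - [0, 0.4, 0.27]
    - [0, 0.62, 0.41]
    - [0.2, 0.62, 0.41]
    - [0.4, 0.62, 0.41]
    - [0.6, 0.62, 0.41]
    - [0.6, 0.62, 0.41]
  roll: [0, 0, 0, 0, 0, 0, 0]
  gripper: [-0.2, -0.2, -0.2, -0.2, -0.2, -0.2, -0.2]

```text
t: 45.4
tcp_pos: [0.5119, -0.3715, 0.222]
tcp_rot: [-0.053, -0.704, -0.056, 0.706]
force: [0.6, 1.1, -0.9]
grip_width: 0.0551
```

```bash
python3 - <<'E'
from seg import *
e=cap('wrist','w33')
s=env.sense(); print(s['t'],s['tcp_pos'],s['force'],mv(np.array([.5125,-.373,.186])-s['tcp_pos']))
c=e
m=brown(c['frame']); p=project(c,[.5125,-.373,.014])[0]; print(p)
h=hull(m,p,105); t=np.array(cv2.approxPolyN(h,4)[0],float).reshape(-1,2); Q=plane(c,h[:,0],.014); print(Q.round(4).tolist())
cv2.polylines(c['frame'],[h],True,(255,0,255))
cv2.imwrite('pics/w33v.png',e['frame'])
E
```

```text
45.45 [ 0.51241363 -0.37208818  0.22334526] [ 1.08669314  0.51686855 -0.33347234] (array([3.11196485e-01, 8.18289047e-03, 2.74239910e-05]), 0.0)
[261.70098211 223.05696616]
[[0.5593, -0.4145, 0.014], [0.5496, -0.4156, 0.014], [0.5094, -0.4203, 0.014], [0.5058, -0.4205, 0.014], [0.5029, -0.4206, 0.014], [0.4712, -0.4142, 0.014], [0.4706, -0.4102, 0.014], [0.4624, -0.3383, 0.014], [0.4957, -0.3286, 0.014], [0.5005, -0.3276, 0.014], [0.5153, -0.3257, 0.014], [0.5339, -0.3235, 0.014], [0.5508, -0.322, 0.014], [0.5555, -0.3257, 0.014], [0.5578, -0.3406, 0.014], [0.5654, -0.404, 0.014], [0.5655, -0.4081, 0.014], [0.564, -0.4103, 0.014], [0.561, -0.414, 0.014]]
```

View pics/w33v.png

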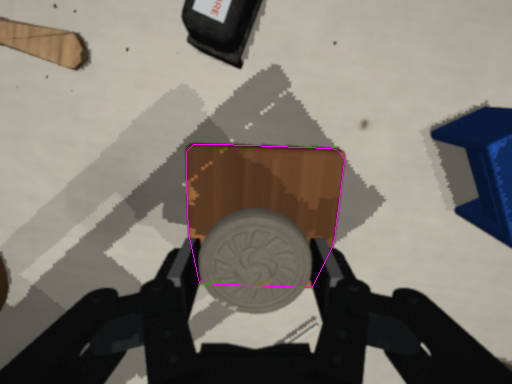

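Edges give a centre of (.513,-.373), which matches. I'll lower the plate.

>>> move_arm:
  delta_pos:
    - [0.1, 0.01, 0]
    - [0.2, 0.01, 0]
    - [0.28, 0.01, 0]
    - [0.305, 0.01, 0]
    - [0.305, 0.01, 0]
    - [0.305, 0.01, 0]
  roll: [0, 0, 0, 0, 0, 0]
  gripper: [-0.2, -0.2, -0.2, -0.2, -0.2, -0.2]

```text
t: 46.2
tcp_pos: [0.5126, -0.3744, 0.1877]
tcp_rot: [0.054, 0.705, 0.054, -0.705]
force: [0.4, -0.2, -0.9]
grip_width: 0.0546
```

>>> move_arm:
  delta_pos:
    - [0.008, 0, 0]
    - [0.014, 0, 0]
    - [0.014, 0, 0]
  roll: [0, 0, 0]
  gripper: [-0.2, -0.2, -0.2]

```text
t: 46.58
tcp_pos: [0.5125, -0.3744, 0.1862]
tcp_rot: [0.054, 0.705, 0.054, -0.705]
force: [-0.5, -0.1, 3.3]
grip_width: 0.055
```

Light contact (about 4 N), so I'll release and rise.

>>> move_arm:
  delta_pos:
    - [0, 0, 0]
    - [0, 0, 0]
    - [0, 0, 0]
    - [0, 0, 0]
    - [-0.3, 0, 0]
    - [-0.7, 0, 0]
    - [-1, 0, 0]
    - [-1, 0, 0]
  roll: [0, 0, 0, 0, 0, 0, 0, 0]
  gripper: [0.2, 0.5, 0.6, 0.6, 0.6, 0.8, 1, 1]

```text
t: 47.58
tcp_pos: [0.5135, -0.3751, 0.3094]
tcp_rot: [0.056, 0.707, 0.052, -0.703]
force: [0.7, -0.3, -1.4]
grip_width: 0.0853
```

>>> move_arm:
  delta_pos:
    - [-0.4, 0, 0]
    - [-0.9, -0.1, 0]
    - [-0.9, -0.4, 0.2]
    - [-0.9, -0.6, 0.2]
    - [-0.9, -0.6, 0.2]
    - [-0.9, -0.6, 0.2]
  roll: [0, 0, 0, 0, 0, 0]
  gripper: [1, 1, 1, 1, 1, 1]

```text
t: 48.32
tcp_pos: [0.4784, -0.307, 0.4126]
tcp_rot: [-0.054, -0.705, -0.054, 0.705]
force: [0.5, -0.4, 0.2]
grip_width: 0.0854
```

```bash
python3 - <<'E'
from seg import *
e=cap('wrist','w34'); d=cap('scene','s34'); g=cap('side','d34')
s=env.sense(); print(s['t'],s['tcp_pos'],s['force'])
f=d['frame']; cv2.imwrite('pics/s34z.png',cv2.resize(f[130:330,80:400],None,fx=2.5,fy=2.5,interpolation=cv2.INTER_CUBIC))
f=g['frame']; cv2.imwrite('pics/d34z.png',cv2.resize(f[130:300,170:360],None,fx=3.5,fy=3.5,interpolation=cv2.INTER_CUBIC))
E
```

```text
48.475 [ 0.47837048 -0.30754825  0.41293865] [ 0.02921006 -0.32148438 -0.25599699]
```

View pics/w34.png

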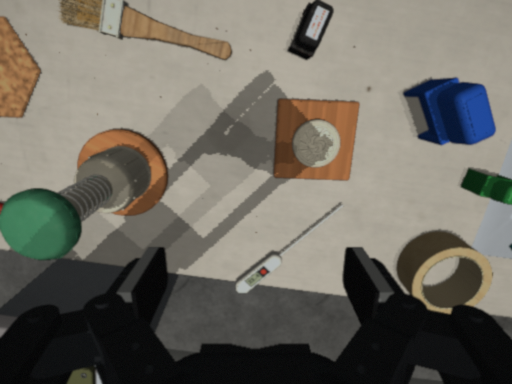

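View pics/s34z.png

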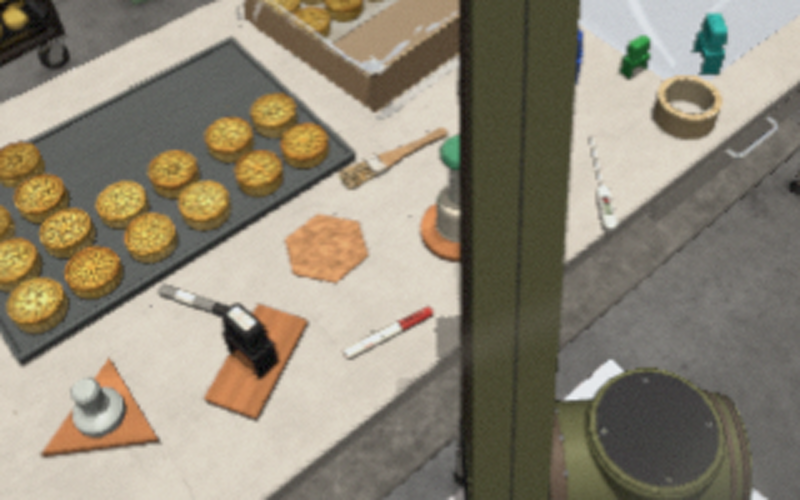

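View pics/d34z.png

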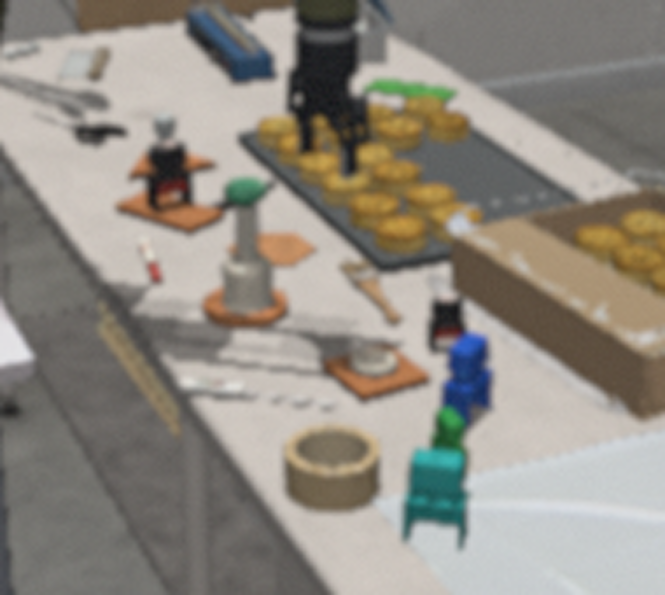

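The plate sits in the middle of the square at (316,143). I'll check the offsets numerically, especially the stamp.

```bash
python3 - <<'E'
from seg import *
for k,x0,y0,w,h in [('w28',170,100,180,130),('s34',155,240,60,65),('w34',260,85,110,105)]:
    c=load(k); f=c['frame'][y0:y0+h,x0:x0+w]; s=min(780/w,590/h); print(k,s); cv2.imwrite(f'pics/q_{k}.png',cv2.resize(f,None,fx=s,fy=s,interpolation=cv2.INTER_CUBIC))
E
```

```text
w28 4.333333333333333
s34 9.076923076923077
w34 5.619047619047619
```

View pics/q_w28.png

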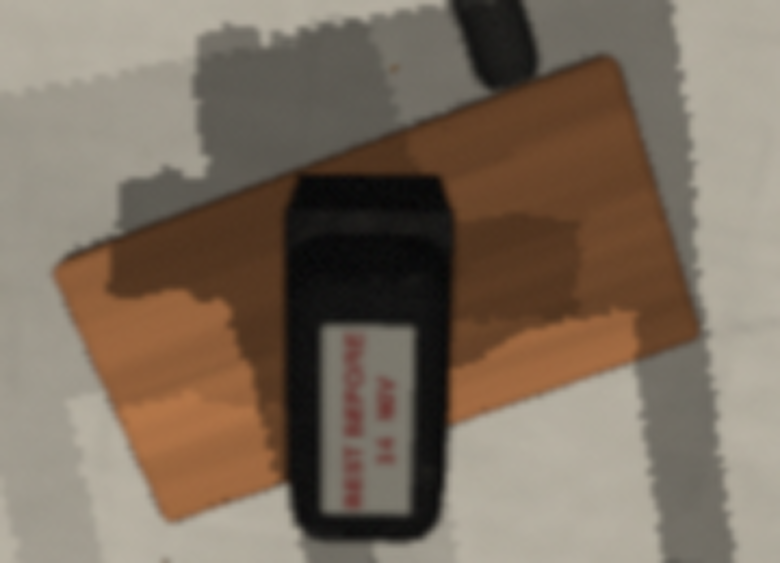

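View pics/q_s34.png

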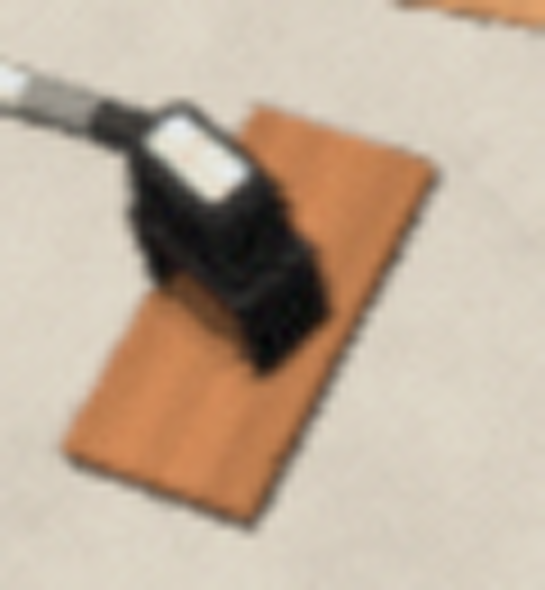

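View pics/q_w34.png

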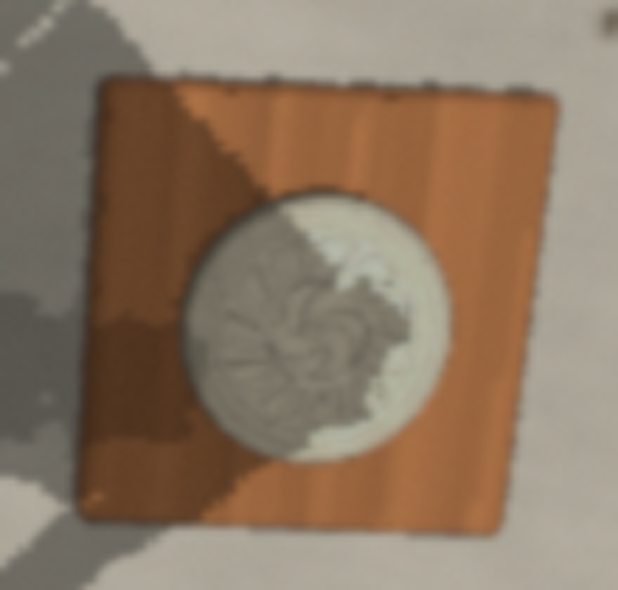

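```bash
python3 - <<'E'
from seg import *
c=load('s34'); g=lambda L: np.array(L,float)/9.0769+(155,240)
F=plane(c,g([(262,375),(160,287),(330,308)]),.014); S=plane(c,g([(255,105),(435,170),(248,515),(65,445)]),.014)
print('foot',F.round(4).tolist(),'ctr',(F[1]+F[2])/2,np.linalg.norm(F[0]-F[1]),np.linalg.norm(F[0]-F[2])); print('stand',S.mean(0),(S[0]+S[2])/2,[np.linalg.norm(S[i]-S[i-1]).round(3) for i in range(4)])
lab=plane(c,g([(148,140),(180,115),(248,170),(215,200)]),.111); print('scene label',lab.mean(0))
c=load('w28'); g=lambda L: np.array(L,float)/4.3333+(170,100)
S=plane(c,g([(58,262),(615,52),(702,335),(170,523)]),.014); print('w28 stand',S.mean(0),[np.linalg.norm(S[i]-S[i-1]).round(3) for i in range(4)])
L=plane(c,g([(320,325),(415,325),(413,515),(320,515)]),.111); print('label',L.mean(0))
B=plane(c,g([(300,178),(440,178)]),.014); print('foot far edge',B, B.mean(0))
c=load('w34'); g=lambda L: np.array(L,float)/5.619+(260,85)
S=plane(c,g([(100,75),(557,97),(500,532),(80,518)]),.014); P=plane(c,g([(319,328)]),.025); print('sq',S.mean(0),[np.linalg.norm(S[i]-S[i-1]).round(3) for i in range(4)],'plate',P)
E
```

```text
foot [[0.4154, 0.2082, 0.014], [0.4685, 0.2169, 0.014], [0.4216, 0.1751, 0.014]] ctr [0.44503266 0.19599262 0.014     ] 0.05380186051611937 0.03363330650462865
stand [0.44145804 0.19457492 0.014     ] [0.44240027 0.19479815 0.014     ] [np.float64(0.146), np.float64(0.076), np.float64(0.145), np.float64(0.072)]
scene label [0.44535057 0.19677447 0.111     ]
w28 stand [0.44763768 0.19694446 0.014     ] [np.float64(0.075), np.float64(0.145), np.float64(0.074), np.float64(0.147)]
label [0.44798961 0.20071337 0.111     ]
foot far edge [[0.47472897 0.22137812 0.014     ]
 [0.47994327 0.18758508 0.014     ]] [0.47733612 0.2044816  0.014     ]
sq [ 0.5123956  -0.37296292  0.014     ] [np.float64(0.094), np.float64(0.094), np.float64(0.093), np.float64(0.094)] plate [[ 0.51115278 -0.37320812  0.025     ]]
```

```bash
python3 - <<'E'
from seg import *
def green(f):
    h,s,v=cv2.split(cv2.cvtColor(f,cv2.COLOR_BGR2HSV)); return ((h>=65)&(h<=90)&(s>90)&(v>20)).astype(np.uint8)*255
o=[]
for k in ['w15','w34']:
    c=load(k); p=project(c,[.4375,-.1425,.1665])[0]; kk=comp(green(c['frame']),(float(p[0]),float(p[1])),200); e=cv2.fitEllipse(cv2.convexHull(kk)); print(k,e[0],plane(c,[e[0]],.1665)); o.append((c,e[0]))
print('knob',tri(o))
for k,x0,y0,w,h in [('w20',170,110,160,140)]:
    c=load(k); f=c['frame'][y0:y0+h,x0:x0+w]; cv2.imwrite('pics/q_w20.png',cv2.resize(f,None,fx=4,fy=4,interpolation=cv2.INTER_CUBIC))
c=load('s34'); f=c['frame'][270:320,90:150]; cv2.imwrite('pics/q_s34t.png',cv2.resize(f,None,fx=10,fy=10,interpolation=cv2.INTER_CUBIC))
E
```

```text
w15 (260.86407470703125, 193.4994354248047) [[ 0.43655807 -0.14607358  0.1665    ]]
w34 (39.63084411621094, 224.09014892578125) [[ 0.43577756 -0.14383307  0.1665    ]]
knob (array([ 0.43740185, -0.14577961,  0.16930806]), [4.268847049377691e-05, 4.268847049375562e-05])
```

View pics/q_w20.png

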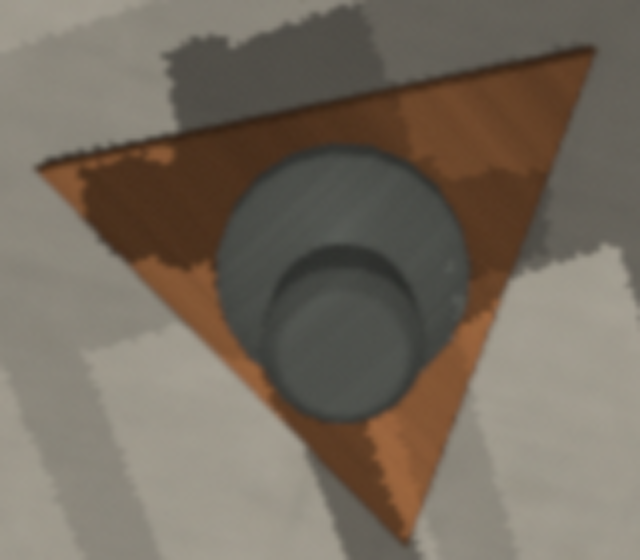

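View pics/q_s34t.png

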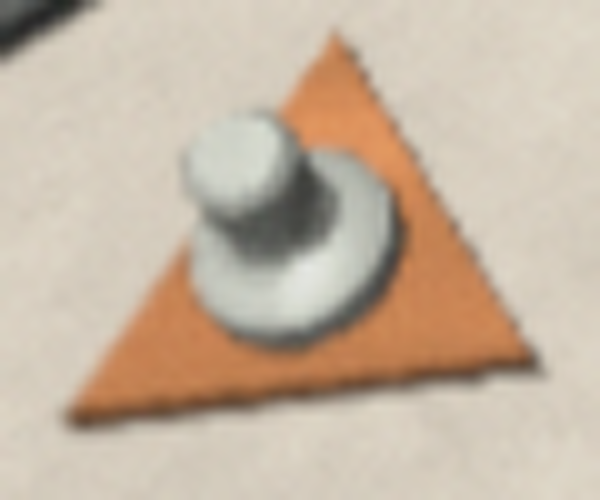

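All offsets are within about 5 mm of the 15 mm limit, and the gripper is clear. Handing in.

```bash
python3 - <<'E'
from rig import env
s=env.sense(); print(s['t'],s['force'],s['grip_width'])
print(env.job_done())
E
```

```text
48.475 [ 0.02921006 -0.32148438 -0.25599699] 0.08530902508640176
the job is handed in; nothing more can be done
None
```

I moved all four tools onto their own stands and handed the job in at 48.5 s of the 144 s allowed. `job_done` gives no verdict, so success is not confirmed. I parked the plate on the cork mat, then moved the press to the round stand, the tamper to the triangle, the large black stamp to the oblong and the plate to the square.

**Last checks (limit 15 mm from the stand's middle):**

| Tool | Offset from stand middle | How checked |
|---|---|---|
| Plate | about 1.5 mm | wrist view after release |
| Stamp | about 4 mm | scene and wrist views |
| Press | about 4 mm, going by its knob | two wrist views |
| Tamper | within a few mm | judged by eye in the wrist and scene views |

All four looked upright, none was tipped on the way, and the gripper was open and clear at the end. Contact forces stayed around 20 N or less in the readings.

**Disagreements:**
- The scene and side cameras differed from the wrist camera by about 3–6 mm on absolute stand positions. I worked from the wrist camera and compared each tool with its stand within one view, except the press, whose stand position came from earlier views.
- Two-view heights were mostly within 4 mm of the text. Some stand corners came out 4–12 mm low because the visible side walls confused the edge.

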